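# Change over the insulators under the curing lamp

### The arm

A 7-joint arm with a two-finger parallel gripper is mounted at the origin on the work surface. World frame = base frame: x ahead of the robot, y to its left, z up, the work surface at z = 0. Lengths are in m, angles in rad, forces in N, time in s.
With the tool pointing down it reaches from about 0.4 to 0.85 m from the base axis. Payload 4.5 kg.
Tool frame: the origin (TCP) lies on the centre line of the jaws, within the pads' length; the fingertips stand 19 mm ahead of it and the grasp point (between the pads) is the TCP; z points along the fingers, y is the line along which they close (so a half turn about z gives the same grasp; the last joint's range is limited). The gripper opens to 88 mm and grips with 3 to 60 N. Pads are 18 mm wide; open, the fingers measure 123 mm over their backs; the gripper's body (75 mm by 187 mm) begins 45 mm behind the grasp point.
Start: joints at [-1.154, 0.689, -0.195, 1.565, 0.157, 0.902, -0.215], TCP at [0.233, 0.58, 0.258] pointing down, gripper open.
Joint ranges: [-3.01, 3.01], [-0.46, 2.08], [-1.47, 1.51], [0.13, 2.56], [-1, 4.14], [0.04, 2.09], [-2.66, 2.66]. Speed limits (rad/s): [2.57, 2.57, 3.14, 3.14, 3.14, 3.14, 3.14].

### API

Orientations are given as a unit quaternion [x, y, z, w].
In Python, from bench import robot, imaging, sign_off gives the robot as it stands.
- The arm moves only by the tool carry_out, never from a script. Its argument "motion" is a list of rows, each an object with "offset": the shift along the tool's x, y, z in mm, a list of three; "roll": the turn about the tool's z in degrees; "grip": the closure in counts, from 0 (fully open) to 255 (shut). A call has exactly 10 rows; each row shifts and turns the commanded pose from where the row before left it, along the tool's axes as they then stand; what a row does not reach is not made up. A row lasts 1/10 s, in which the tool goes at most 50 mm and 8.59 degrees, less where a joint would pass 70% of its speed; a pose out of reach is approached as far as the arm can. A call is refused whole if a number of a shift passes 50 or a number of a turn 8.59, either way. A call with a gripper value outside its range is refused whole. The fingers move at their own pace and stop on an object; "grip_force" is the grip in N (left out, the last holds). Time passes only in rows, so rows that do not move let the fingers close, or fill a call up. It gives the time, the measured TCP pose, the force, the opening and the grip force at its end, in the units of the state.
- robot.observe(): the state, without advancing time (a new reading comes with each control period).
- imaging.read_camera(name): name is "side" or "top"; returns the picture (400x640x3 uint8, blue, green, red); there is no depth.
- imaging.get_calibration(name): a dict with "K" (3x3 intrinsics, pixels), "cam_to_world" (4x4, takes a point from camera to world coordinates). Camera axes: x right, y down, z forward; pixel columns grow to the right and rows downward; lengths in m; the calibration is good to about 2 mm. A picture is of the moment at which its call begins. get_calibration takes no time and is no camera call.
- sign_off(): hands the job in; it is judged then, once.
The state is a dict: "time": time; "joint_pos": joint angles; "qvel": joint speeds; "joint_torque": joint torques, N m; "tool_pos": TCP position; "eef_rot": TCP orientation; "contact_force": force on the tool from outside, world axes, zero at the start; "wrist_torque": the same for the moment, N m; "finger_gap": finger opening in m; "gripper_force": force on a finger pad.
Only numpy, scipy, OpenCV 4.12 (cv2) and the standard library are available. Lean on these libraries where they do the work, as an engineer would, in place of code of your own. Each camera call takes 0.05 s, during which the arm holds its last target. There are 200 camera calls.

### The job

The insulators under the curing lamp are done: swing the lamp well clear to the left (it has a knob on top), stand the cured ones in the blue outgoing tray, and stand each freshly glued one from the right of the bench inside a circle on the curing plate, one to a circle. They are top-heavy and the glue is not set, best held by the brass cap: let none tip over. Then swing the lamp back squarely over the circles, press the green start button, and leave everything else on the bench as it is.

Things in the scene. Friction and masses are not known exactly. Their poses are not given: they have to be found in the camera images.
- cured_a: a cured insulator, at the start on a circle under the lamp (1 or 2 of the 3 are present, else None): 165 mm tall, 0.4 to 0.6 kg, top-heavy: alloy foot 44 mm across, 10 high; reddish rod 22 across up to 52; black ribbed body 60 across, 52 to 118; heavy brass cap 40 across, 130 to 165, the place to grip. Origin under the foot's centre, z up. Falls if leant over 10 degrees
- cured_b: a cured insulator, at the start on a circle under the lamp (1 or 2 of the 3 are present, else None): 165 mm tall, 0.4 to 0.6 kg, top-heavy: alloy foot 44 mm across, 10 high; reddish rod 22 across up to 52; black ribbed body 60 across, 52 to 118; heavy brass cap 40 across, 130 to 165, the place to grip. Origin under the foot's centre, z up. Falls if leant over 10 degrees
- cured_c: a cured insulator, at the start on a circle under the lamp (1 or 2 of the 3 are present, else None): 165 mm tall, 0.4 to 0.6 kg, top-heavy: alloy foot 44 mm across, 10 high; reddish rod 22 across up to 52; black ribbed body 60 across, 52 to 118; heavy brass cap 40 across, 130 to 165, the place to grip. Origin under the foot's centre, z up. Falls if leant over 10 degrees
- fresh_a: a freshly glued one, at the start standing on the bench to the robot's right (two or three of the four are present, the rest are None); made exactly as cured_a
- fresh_b: a freshly glued one, at the start standing on the bench to the robot's right (two or three of the four are present, the rest are None); made exactly as cured_a
- fresh_c: a freshly glued one, at the start standing on the bench to the robot's right (two or three of the four are present, the rest are None); made exactly as cured_a
- fresh_d: a freshly glued one, at the start standing on the bench to the robot's right (two or three of the four are present, the rest are None); made exactly as cured_a
- shipped: a bystander: one finished insulator already standing in the tray, made exactly as cured_a; leave it there
- circle_a (a point): centre of the circle nearest the pillar, on the plate's top; the circles are 72 mm across, some 90 mm apart in a triangle
- circle_b (a point): centre of the front left circle
- circle_c (a point): centre of the front right circle
- plate_centre (a point): point amid the circles, under the lamp's centre when the lamp is in place, on the white plate (200 x 190 mm, top 12 mm above the bench) of the fixed curing station: grey base 300 x 240 mm, 10 mm high, front edge 100 mm nearer the robot than this point, steel pillar at its back. Site x points to the pillar, away from the robot
- pillar_top (a point): top of the pillar, 32 mm across, on the upright axis about which the lamp swings, 305 mm above the bench
- lamp (a joint): swing of the lamp's arm about the pillar, rad: 0 = lamp over the circles, growing as it swings to the robot's left (clockwise from above), stops at -0.3 and 1.75. Stiff (5 N at the knob): it stays where it is left
- lamp_knob (a point): middle of the upright black round knob on top of the lamp, 26 mm across, rising to 293 mm above the bench from the lamp's flat top at 252 mm (vent fins to 261 mm); this point at 279 mm, 190 mm from the swing axis: the handle to move the lamp by. A white arm 30 mm wide and up to 274 mm high runs from the pillar to 56 mm short of the knob's axis
- lamp_centre (a point): middle of the lamp's glass underside, 205 mm above the bench, 170 mm from the swing axis; the white round lamp is 180 mm across
- tray: blue outgoing tray, fixed, 210 mm (x) by 190 mm (y), open above: floor 5 mm thick, walls 5 mm thick, rim 14 mm above the bench. Origin: centre of its underside
- start_top (a point): centre of the top of the green start button, 34 mm across, on the white timer box (80 x 130 x 60 mm, 0.9 kg, loose on the bench) at the back right, 12 mm to its front and 25 mm to its left of centre; pressed straight down
- start (a joint): travel of the start button, m: 0 = out, 0.006 = fully down (5 N); springs back
- glue: bystander: amber bottle with black cap, 48 mm across, 115 mm tall; origin under its centre
- discs: bystander: stack of black rubber discs, 110 mm across, 98 mm tall; origin under its centre
- capbin: bystander: empty grey bin 100 x 90 x 50 mm; origin under its centre
- tube_bend: bystander: copper tube bent to a hairpin, 140 x 52 mm, lying, 12 mm high; origin under its centre
- driver: bystander: screwdriver lying to the left of the tray
Mind the look-alikes: they are no part of the job. Leave any turquoise look-alike of the fresh_b alone.

How it is judged:
By the outcome, as a careful person would: the job done as asked, in the order asked, and still so for the second after the job is handed in, with the robot touching nothing.
Of cured_a, cured_b, cured_c only 1 to 2 are there at a start; the rules pass over those that are not, and their reading is None.
Of fresh_a, fresh_b, fresh_c, fresh_d only 2 to 3 are there at a start; the rules pass over those that are not, and their reading is None.
At some moment in a run one of timer may be knocked a few centimetres aside while the robot is not near it.
Once in a run the grip may slacken for a moment while it holds something.
It also fails if it takes over 208 s, if anything falls off the work surface, if the arm or the gripper's body presses on something with over 40 N, if the wrist force passes 120 N, or if a joint passes its speed limit or range.

## Working session

There is one attempt and no reset: what is moved stays moved. The work goes in short steps, Python scripts to look and compute and a tool call to move; the robot and the scene stay as the last step left them, time stands still between calls to the robot, and variables do not carry over. Pictures are saved under pics/ and viewed, at most 14 in all, crops included, and the job is handed in when it is done.

Besides the shell and the picture viewer there is one more tool, called after "Request:" as name([rows], argument=value, ...), one row to a line, values as JSON. carry_out: Moves the arm, as the interface text tells. Its arguments: {"type":"object","properties":{"motion":{"type":"array","items":{"type":"object","properties":{"offset":{"type":"array","items":{"type":"number"}},"roll":{"type":"number"},"grip":{"type":"number"}}}},"grip_force":{"type":"number"}},"required":["motion"]}

```bash
ls; mkdir -p pics; python3 - <<'E'
from bench import robot, imaging
import cv2
s=robot.observe()
print({k:s[k] for k in("time","tool_pos","eef_rot","finger_gap","contact_force")})
for n in("side","top"):
    cv2.imwrite(f"pics/{n}0.png",imaging.read_camera(n)); c=imaging.get_calibration(n); print(n,c["K"],c["cam_to_world"])
E
```

```text
pics
{'time': 0.0, 'tool_pos': array([0.23329771, 0.57920568, 0.25694358]), 'eef_rot': array([ 1.90201865e-01,  9.81744611e-01, -8.72487634e-04, -8.99718475e-05]), 'finger_gap': 0.0877562639913302, 'contact_force': array([ 1.04992553, -1.0923803 ,  0.60258102])}
side [[421.15099897   0.         315.939146  ]
 [  0.         421.15099897 198.78340908]
 [  0.           0.           1.        ]] [[ 0.84264792 -0.2812724   0.45916262 -0.12359928]
 [-0.5384425  -0.4323645   0.7232846  -0.888957  ]
 [-0.00491439 -0.85670694 -0.51578006  0.85879098]
 [ 0.          0.          0.          1.        ]]
top [[480.90349329   0.         325.91305298]
 [  0.         480.90349329 205.45864456]
 [  0.           0.           1.        ]] [[-0.00591489 -0.98242615  0.18655797  0.19707366]
 [-0.99987454  0.00306901 -0.01553981  0.06056466]
 [ 0.01469417 -0.18662648 -0.98232105  1.70582942]
 [ 0.          0.          0.          1.        ]]
```

View pics/top0.png

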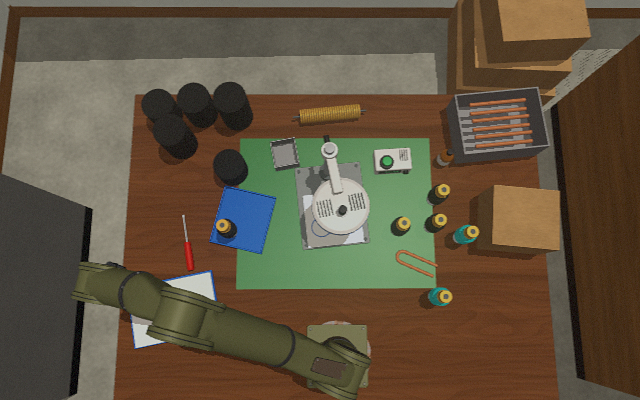

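View pics/side0.png

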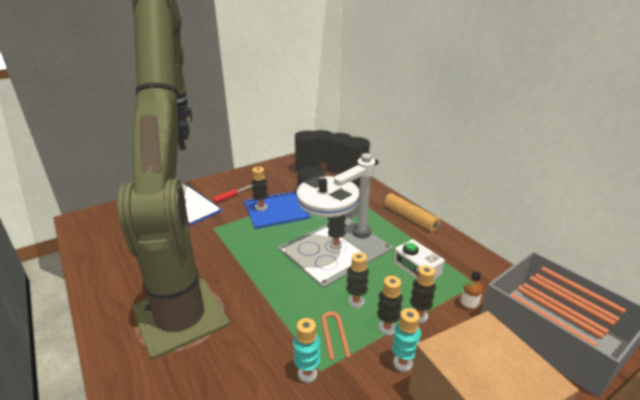

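```bash
cat > h.py <<'E'
from bench import robot, imaging
import cv2, numpy as np
def cast(n,px,z):
    c=imaging.get_calibration(n);T=np.array(c["cam_to_world"]);d=T[:3,:3]@np.linalg.solve(np.array(c["K"]),[px[0],px[1],1.])
    return (T[:3,3]+d*(z-T[2,3])/d[2])[:2]
def proj(n,P):
    c=imaging.get_calibration(n);T=np.array(c["cam_to_world"]);p=np.array(c["K"])@(T[:3,:3].T@(np.array(P)-T[:3,3]));return p[:2]/p[2]
def comps(im,lo,hi,amin):
    m=cv2.inRange(cv2.cvtColor(im,cv2.COLOR_BGR2HSV),lo,hi)
    k,l,s,c=cv2.connectedComponentsWithStats(m)
    return [(c[i].round(1),s[i]) for i in range(1,k) if s[i][4]>=amin]
E
python3 - <<'E'
from h import *
t=cv2.imread("pics/top0.png");s=cv2.imread("pics/side0.png")
cv2.imwrite("pics/tc.png",cv2.resize(t[130:310,200:490],None,fx=2.75,fy=2.75,interpolation=cv2.INTER_CUBIC))
cv2.imwrite("pics/sc.png",cv2.resize(s[140:390,220:490],None,fx=2.4,fy=2.4,interpolation=cv2.INTER_CUBIC))
for n,i in(("top",t),("side",s)):
    for c,st in comps(i,(14,110,90),(30,255,255),20): print(n,c,st,cast(n,c,.155).round(3))
E
```

```text
top [465.2  58.1] [456   0  60  91 667] [ 1.015 -0.455]
top [508.7  52.3] [ 473    0   99   72 1387] [ 1.038 -0.61 ]
top [542.8  19.4] [ 497    0   94   42 3497] [ 1.165 -0.742]
top [547.6  91.7] [540  87  16   9 108] [ 0.89  -0.734]
top [329.8 112.9] [299 103  62  20 856] [0.813 0.021]
top [445.5 155.6] [439 149  15  12  81] [ 0.661 -0.367]
top [442.3 190.4] [435 183  16  15 151] [ 0.541 -0.35 ]
top [525.8 217. ] [ 492  184   68   66 4034] [ 0.451 -0.621]
top [441.9 217. ] [432 203  27  25 246] [ 0.452 -0.344]
top [402.7 223.6] [396 217  14  14 131] [ 0.43  -0.215]
top [223.5 225.4] [216 219  15  14 133] [0.427 0.369]
top [471.4 231.7] [464 225  16  14 141] [ 0.403 -0.438]
top [442.1 237.2] [438 232  10  14  34] [ 0.385 -0.341]
top [256.5 289. ] [244 289  26   1  26] [0.223 0.258]
top [411.4 290.3] [399 288  34  10  71] [ 0.216 -0.235]
top [444.9 296. ] [437 289  16  15 143] [ 0.197 -0.341]
top [344.7 292.6] [339 291  12   5  21] [ 0.21  -0.022]
top [355.2 295.7] [352 290   7  14  39] [ 0.2   -0.055]
top [375.7 296.1] [370 290  13  12  43] [ 0.198 -0.12 ]
side [258.  173.1] [252 166
[... 472 characters left out ...]
159 -0.242]
side [391.6 287. ] [383 276  18  23 327] [ 0.434 -0.347]
side [207.5 284.9] [200 278  15  17  23] [ 0.065 -0.1  ]
side [442.3 303.8] [428 295  32  18  41] [ 0.494 -0.452]
side [409.  319.8] [400 308  20  25 389] [ 0.397 -0.446]
side [483.7 366. ] [ 408  311  172   89 9937] [ 0.437 -0.612]
side [222.  324.6] [209 312  21  23  43] [ 0.047 -0.237]
side [306.1 330.2] [297 318  19  25 377] [ 0.193 -0.349]
side [375.8 341.1] [367 336  19  11  23] [ 0.299 -0.452]
side [354.7 350.1] [347 344  19  12  30] [ 0.248 -0.446]
side [158.7 354.7] [147 350  26  10  42] [-0.089 -0.242]
side [332.4 365.3] [318 356  29  17  39] [ 0.19  -0.451]
side [629.4 389.6] [611 371  29  29 448] [ 0.62  -0.791]
```

View pics/tc.png

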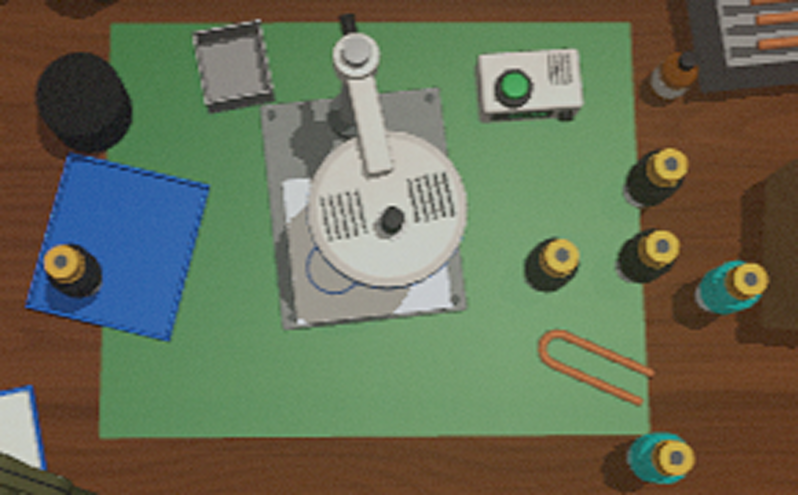

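View pics/sc.png

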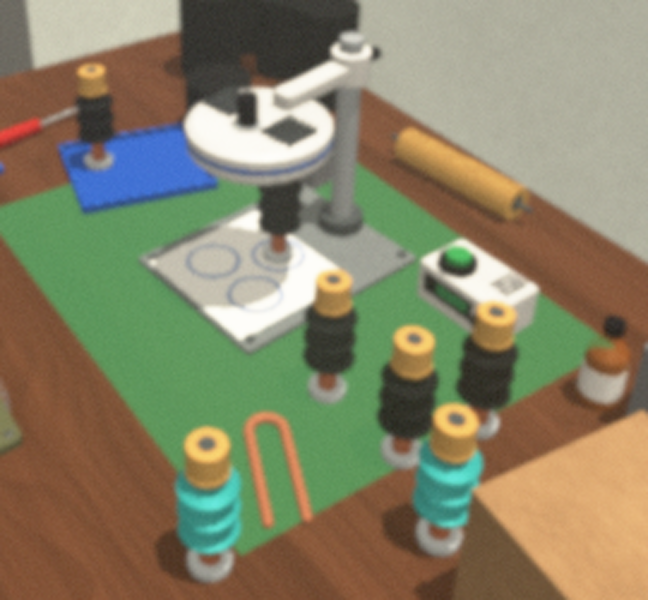

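The top view has gold caps on black bodies at (403,224), (441,217) and (442,190), which are the fresh ones. Turquoise bodies at (471,232) and (445,296) are the look-alikes and stay untouched. The shipped one is in the tray at (223,225). The side crop shows one cured insulator on circle_a, with the two front circles empty.

```bash
python3 - <<'E'
from h import *
t=cv2.imread("pics/top0.png");s=cv2.imread("pics/side0.png")
f=lambda x,y:(200+(x+.5)/2.75-.5,130+(y+.5)/2.75-.5)
g=lambda x,y:(220+(x+.5)/2.4-.5,140+(y+.5)/2.4-.5)
P=cast("top",f(356,52),.305);Ps=cast("side",g(351,42),.305)
K=cast("top",f(393,217),.285);Ks=cast("side",g(246,103),.280)
print("pillar",P,Ps,"knob",K,Ks,np.linalg.norm(K-P))
for n,p in dict(a=(278,254),b=(213,262),c=(255,293)).items(): print(n,cast("side",g(*p),.012))
print("b top",cast("top",f(332,268),.012))
for c in [(68,155),(208,187),(170,340),(28,307)]: print("tray",cast("top",f(*c),.014))
for c in [(263,105),(437,90),(466,308),(288,327)]: print("base",cast("top",f(*c),.010))
for n in("F1",(402.7,223.6),(358.6,263)),("F2",(440.8,216.5),(391.6,287)),("F3",(442.3,190.4),(425.4,276.5)),("ship",(223.5,225.4),(258,173.1)):
    print(n[0],cast("top",n[1],.15).round(4),cast("side",n[2],.1475).round(4))
print("btn",cast("top",f(515,83),.068),cast("side",g(458,258),.07))
E
```

```text
pillar [0.63869041 0.02758552] [0.62926422 0.01140958] knob [ 0.45717227 -0.01198631] [ 0.45460939 -0.0119236 ] 0.18578150260597595
a [0.52370417 0.01200491]
b [0.4395764 0.0453586]
c [ 0.45111617 -0.03990394]
b top [0.44038838 0.05379917]
tray [0.59060742 0.39858689]
tray [0.54733687 0.21512148]
tray [0.34819371 0.26079572]
tray [0.39121722 0.44295731]
base [0.65879269 0.14430317]
base [ 0.67895285 -0.08668309]
base [ 0.38799577 -0.11868307]
base [0.36451404 0.11051352]
F1 [ 0.4312 -0.2154] [ 0.428  -0.2261]
F2 [ 0.4544 -0.3419] [ 0.4401 -0.3413]
F3 [ 0.5423 -0.3514] [ 0.5362 -0.3584]
ship [0.4275 0.37  ] [0.4302 0.3769]
btn [ 0.67162103 -0.18227129] [ 0.66610673 -0.18062212]
```

Request:
carry_out([
  {"offset": [0, 0, -20], "roll": -8},
  {"offset": [0, 0, -20], "roll": -8},
  {"offset": [0, 0, -20], "roll": -6},
  {"offset": [0, 0, -20]},
  {"offset": [0, 0, 0]},
  {"offset": [0, 0, 0]},
  {"offset": [0, 0, 0]},
  {"offset": [0, 0, 0]},
  {"offset": [0, 0, 0]},
  {"offset": [0, 0, 0]},
], grip_force=20)

```text
invalid input at $.motion[0]: expected keys offset, roll, grip
```

Request:
carry_out([
  {"offset": [0, 0, -25], "roll": -8, "grip": 0},
  {"offset": [0, 0, -25], "roll": -8, "grip": 0},
  {"offset": [0, 0, -25], "roll": -6, "grip": 0},
  {"offset": [0, 0, -15], "roll": 0, "grip": 0},
  {"offset": [0, 0, 0], "roll": 0, "grip": 60},
  {"offset": [0, 0, 0], "roll": 0, "grip": 60},
  {"offset": [0, 0, 0], "roll": 0, "grip": 60},
  {"offset": [0, 0, 0], "roll": 0, "grip": 60},
  {"offset": [0, 0, 0], "roll": 0, "grip": 60},
  {"offset": [0, 0, 0], "roll": 0, "grip": 60},
], grip_force=20)

```text
time: 1.1
tool_pos: [0.2334, 0.5797, 0.3473]
eef_rot: [-0.001, 1.0, -0.0, -0.0]
contact_force: [0.3, 1.3, 0.4]
finger_gap: 0.0671
gripper_force: 0.0
```

Request:
carry_out([
  {"offset": [-12, -15, 0], "roll": 0, "grip": 60},
  {"offset": [-16, -30, 0], "roll": 0, "grip": 60},
  {"offset": [-16, -40, 0], "roll": 0, "grip": 60},
  {"offset": [-16, -40, 0], "roll": 0, "grip": 60},
  {"offset": [-16, -40, 0], "roll": 0, "grip": 60},
  {"offset": [-16, -40, 0], "roll": 0, "grip": 60},
  {"offset": [-16, -40, 0], "roll": 0, "grip": 60},
  {"offset": [-16, -40, 0], "roll": 0, "grip": 60},
  {"offset": [-16, -40, 0], "roll": 0, "grip": 60},
  {"offset": [-16, -40, 0], "roll": 0, "grip": 60},
])

```text
time: 2.1
tool_pos: [0.3903, 0.2134, 0.3479]
eef_rot: [-0.001, 1.0, 0.0, 0.0]
contact_force: [1.4, 0.4, 0.7]
finger_gap: 0.0674
gripper_force: 0.0
```

Request:
carry_out([
  {"offset": [-16, -40, 0], "roll": 0, "grip": 60},
  {"offset": [-16, -40, 0], "roll": 0, "grip": 60},
  {"offset": [-16, -40, 0], "roll": 0, "grip": 60},
  {"offset": [-12, -40, 0], "roll": 0, "grip": 60},
  {"offset": [-6, -40, 0], "roll": 0, "grip": 60},
  {"offset": [0, -20, 0], "roll": 0, "grip": 60},
  {"offset": [0, -7, 0], "roll": 0, "grip": 60},
  {"offset": [0, 0, 0], "roll": 0, "grip": 60},
  {"offset": [0, 0, 0], "roll": 0, "grip": 60},
  {"offset": [0, 0, 0], "roll": 0, "grip": 60},
])

```text
time: 3.1
tool_pos: [0.4561, -0.0102, 0.3478]
eef_rot: [-0.002, 1.0, 0.0, 0.0]
contact_force: [-0.0, -0.2, 0.1]
finger_gap: 0.0676
gripper_force: 0.0
```

```bash
python3 - <<'E'
from h import *
print(robot.observe()["tool_pos"])
s=imaging.read_camera("side");t=imaging.read_camera("top")
k=proj("side",(.456,-.012,.29)).astype(int);print(k)
a=cv2.resize(s[k[1]-50:k[1]+50,k[0]-65:k[0]+65],None,fx=4,fy=4,interpolation=2)
cv2.imwrite("pics/s1.png",a)
E
```

```text
[ 0.45613373 -0.01015641  0.34779227]
[322 179]
```

View pics/s1.png

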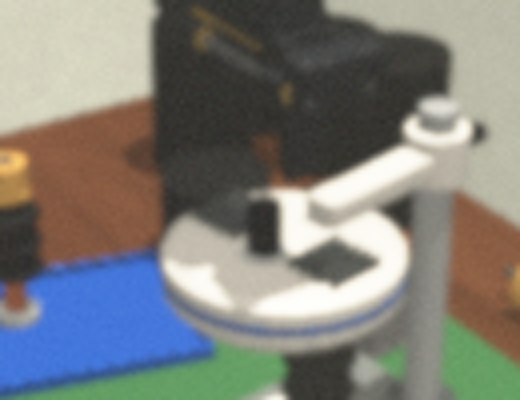

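The crop shows the open gripper above the knob. The knob's top is at crop (263,203), side pixel (322,179), right on the prediction, so I'll go down.

Request:
carry_out([
  {"offset": [0, 0, 20], "roll": 0, "grip": 60},
  {"offset": [0, 0, 20], "roll": 0, "grip": 60},
  {"offset": [0, 0, 15], "roll": 0, "grip": 60},
  {"offset": [0, 0, 9], "roll": 0, "grip": 60},
  {"offset": [0, 0, 0], "roll": 0, "grip": 60},
  {"offset": [0, 0, 0], "roll": 0, "grip": 200},
  {"offset": [0, 0, 0], "roll": 0, "grip": 200},
  {"offset": [0, 0, 0], "roll": 0, "grip": 200},
  {"offset": [0, 0, 0], "roll": 0, "grip": 200},
  {"offset": [0, 0, 0], "roll": 0, "grip": 200},
], grip_force=25)

```text
time: 4.2
tool_pos: [0.4563, -0.012, 0.284]
eef_rot: [-0.001, 1.0, 0.0, 0.0]
contact_force: [0.7, 0.4, -0.1]
finger_gap: 0.0295
gripper_force: 0.0
```

Request:
carry_out([
  {"offset": [0, 0, 0], "roll": 0, "grip": 200},
  {"offset": [0, 0, 0], "roll": 0, "grip": 200},
  {"offset": [0, 0, 0], "roll": 0, "grip": 200},
  {"offset": [0, 0, 0], "roll": 0, "grip": 200},
  {"offset": [0, 0, 0], "roll": 0, "grip": 200},
  {"offset": [0, 0, 0], "roll": 0, "grip": 200},
  {"offset": [0, 0, 0], "roll": 0, "grip": 200},
  {"offset": [0, 0, 0], "roll": 0, "grip": 200},
  {"offset": [0, 0, 0], "roll": 0, "grip": 200},
  {"offset": [0, 0, 0], "roll": 0, "grip": 200},
])

```text
time: 5.2
tool_pos: [0.4562, -0.0118, 0.2838]
eef_rot: [-0.001, 1.0, 0.0, 0.0]
contact_force: [-0.7, 0.9, 5.7]
finger_gap: 0.025
gripper_force: 25.0
```

```bash
python3 -c "
import numpy as np
p=np.radians(np.linspace(-11.1,78.9,21));x=-.19*np.cos(p)*1e3;y=.19*np.sin(p)*1e3
print(np.c_[-np.diff(x),np.diff(y)].round(1).tolist())"
```

```text
[[2.3, 14.7], [1.1, 14.9], [-0.0, 14.9], [-1.2, 14.9], [-2.4, 14.7], [-3.5, 14.5], [-4.6, 14.2], [-5.7, 13.8], [-6.8, 13.3], [-7.8, 12.7], [-8.8, 12.0], [-9.7, 11.3], [-10.6, 10.5], [-11.4, 9.7], [-12.1, 8.7], [-12.7, 7.8], [-13.3, 6.7], [-13.8, 5.7], [-14.2, 4.6], [-14.5, 3.4]]
```

Request:
carry_out([
  {"offset": [2.3, 14.7, 0], "roll": 0, "grip": 200},
  {"offset": [1.1, 14.9, 0], "roll": 0, "grip": 200},
  {"offset": [0, 14.9, 0], "roll": 0, "grip": 200},
  {"offset": [-1.2, 14.9, 0], "roll": 0, "grip": 200},
  {"offset": [-2.4, 14.7, 0], "roll": 0, "grip": 200},
  {"offset": [-3.5, 14.5, 0], "roll": 0, "grip": 200},
  {"offset": [-4.6, 14.2, 0], "roll": 0, "grip": 200},
  {"offset": [-5.7, 13.8, 0], "roll": 0, "grip": 200},
  {"offset": [-6.8, 13.3, 0], "roll": 0, "grip": 200},
  {"offset": [-7.8, 12.7, 0], "roll": 0, "grip": 200},
])

```text
time: 6.2
tool_pos: [0.4815, 0.1275, 0.2827]
eef_rot: [0.001, 1.0, -0.003, -0.004]
contact_force: [-7.9, -5.4, 6.4]
finger_gap: 0.0252
gripper_force: 25.0
```

Request:
carry_out([
  {"offset": [-8.8, 12, 0], "roll": 0, "grip": 200},
  {"offset": [-9.7, 11.3, 0], "roll": 0, "grip": 200},
  {"offset": [-10.6, 10.5, 0], "roll": 0, "grip": 200},
  {"offset": [-11.4, 9.7, 0], "roll": 0, "grip": 200},
  {"offset": [-12.1, 8.7, 0], "roll": 0, "grip": 200},
  {"offset": [-12.7, 7.8, 0], "roll": 0, "grip": 200},
  {"offset": [-13.3, 6.7, 0], "roll": 0, "grip": 200},
  {"offset": [-13.8, 5.7, 0], "roll": 0, "grip": 200},
  {"offset": [-14.2, 4.6, 0], "roll": 0, "grip": 200},
  {"offset": [-14.5, 3.4, 0], "roll": 0, "grip": 200},
])

```text
time: 7.2
tool_pos: [0.6058, 0.211, 0.2828]
eef_rot: [-0.001, 1.0, -0.0, -0.001]
contact_force: [0.0, 0.6, 0.4]
finger_gap: 0.019
gripper_force: 0.0
```

Request:
carry_out([
  {"offset": [0, 0, -20], "roll": 0, "grip": 60},
  {"offset": [0, 0, -30], "roll": 0, "grip": 60},
  {"offset": [0, 0, -30], "roll": 0, "grip": 60},
  {"offset": [0, -20, 0], "roll": 0, "grip": 60},
  {"offset": [0, -40, 0], "roll": 0, "grip": 60},
  {"offset": [0, -40, 0], "roll": 0, "grip": 60},
  {"offset": [0, 0, 0], "roll": 0, "grip": 60},
  {"offset": [0, 0, 0], "roll": 0, "grip": 60},
  {"offset": [0, 0, 0], "roll": 0, "grip": 60},
  {"offset": [0, 0, 0], "roll": 0, "grip": 60},
])

```text
time: 8.2
tool_pos: [0.6054, 0.1131, 0.3634]
eef_rot: [-0.002, 1.0, 0.001, -0.0]
contact_force: [-0.6, 0.6, 0.6]
finger_gap: 0.0679
gripper_force: 0.0
```

```bash
python3 - <<'E'
from h import *
s=imaging.read_camera("side");t=imaging.read_camera("top")
cv2.imwrite("pics/s2f.png",s);cv2.imwrite("pics/t2f.png",t)
a=cv2.resize(np.vstack([s[120:280,180:450]]),(790,468),interpolation=2)
b=cv2.resize(t[120:270,200:400],None,fx=3,fy=3,interpolation=2)
cv2.imwrite("pics/s2.png",a);cv2.imwrite("pics/t2.png",b)
E
```

```text
(no output)
```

View pics/s2.png

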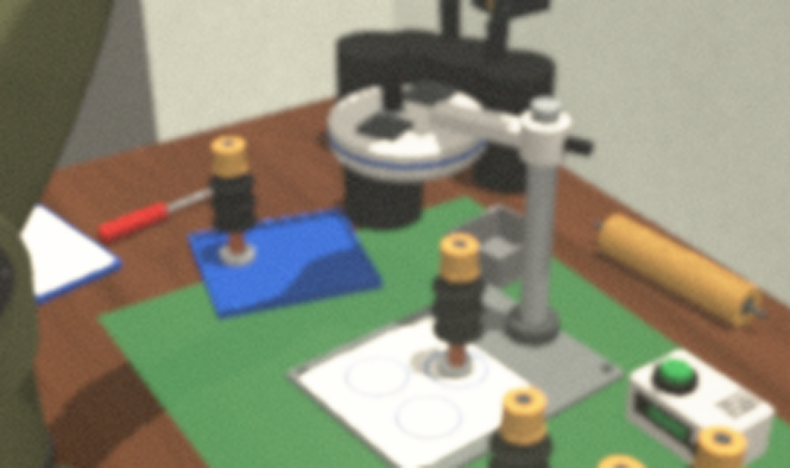

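```bash
cat >> h.py <<'E'
def tri(pt,ps):
    A=[];b=[]
    for n,p in(("top",pt),("side",ps)):
        c=imaging.get_calibration(n);T=np.array(c["cam_to_world"]);d=T[:3,:3]@np.linalg.solve(np.array(c["K"]),[p[0],p[1],1.]);d/=np.linalg.norm(d)
        M=np.eye(3)-np.outer(d,d);A.append(M);b.append(M@T[:3,3])
    x=np.linalg.lstsq(np.vstack(A),np.hstack(b),rcond=None)[0]
    return x, max(np.linalg.norm(M@x-q) for M,q in zip(A,b))
def caps(im,guess,n):
    """box centre of the brass cap near a guessed xy"""
    g=proj(n,(*guess,.148));m=cv2.inRange(cv2.cvtColor(im,cv2.COLOR_BGR2HSV),(10,100,60),(32,255,255))
    w=12 if n=="top" else 16
    x0,y0=(g-w).astype(int);sub=m[y0:y0+2*w+1,x0:x0+2*w+1]
    k,l,s,c=cv2.connectedComponentsWithStats(sub);i=1+np.argmax(s[1:,4])
    r=cv2.minEnclosingCircle(np.argwhere(l==i)[:,::-1].astype(np.float32).copy())
    return np.array([x0+s[i][0]+(s[i][2]-1)/2,y0+s[i][1]+(s[i][3]-1)/2]),s[i][2:]
E
python3 - <<'E'
from h import *
t=cv2.imread("pics/t2f.png");s=cv2.imread("pics/s2f.png")
print("knob",cast("side",(314,152.5),.28))
for n,g in dict(F1=(.43,-.222),F2=(.443,-.343),F3=(.538,-.356),C=(.524,.012),ship=(.428,.373)).items():
    (a,sa),(b,sb)=caps(t,g,"top"),caps(s,g,"side");x,e=tri(a,b)
    print(n,a,sa,b,sb,x.round(4),round(e,4),cast("top",a,.1475).round(4),cast("side",b,.1475).round(4))
b=cv2.resize(t[130:290,200:480],None,fx=2.8,fy=2.8,interpolation=2)
cv2.imwrite("pics/t2.png",b)
E
```

```text
knob [0.54385702 0.17261609]
F1 [403.  223.5] [ 15  14 144] [358.5 262.5] [ 16  20 248] [ 0.4334 -0.2183  0.1411] 0.0005 [ 0.4319 -0.2169] [ 0.429  -0.2244]
F2 [442.5 220. ] [ 22  25 459] [391. 287.] [ 19  25 351] [ 0.4394 -0.3446  0.1514] 0.0036 [ 0.4431 -0.3476] [ 0.4388 -0.3405]
F3 [443. 191.] [ 25  25 469] [425.5 276.5] [ 18  22 306] [ 0.5414 -0.3552  0.1428] 0.0006 [ 0.5408 -0.3543] [ 0.5364 -0.3586]
C [340. 189.] [1 1 1] [336.5 208. ] [ 14  17 203] [ 0.5304 -0.0034  0.168 ] 0.0148 [ 0.5485 -0.0112] [0.5337 0.0255]
ship [223.  225.5] [ 15  14 147] [257.  174.5] [ 33  30 673] [0.4262 0.3733 0.1448] 0.0018 [0.4275 0.3721] [0.4224 0.3689]
```

View pics/t2.png

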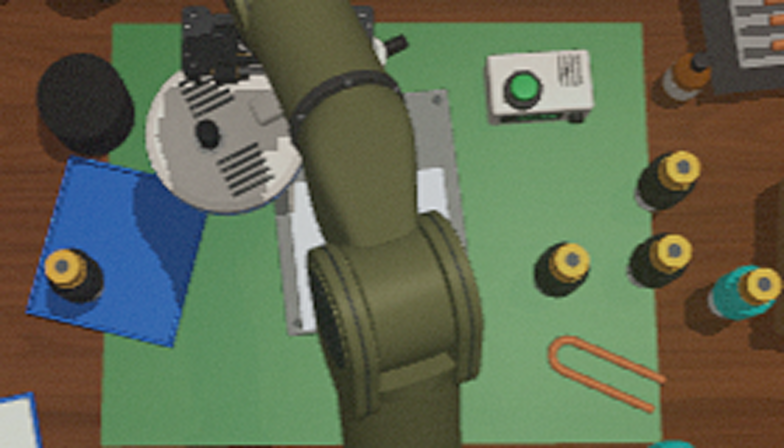

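The side view shows the lamp about 1.1 rad to the left with its knob at side (314,152), where the grip slipped off. One cured insulator stands on the back circle. I'll push the knob further with closed fingers.

Request:
carry_out([
  {"offset": [20, 10, 0], "roll": 0, "grip": 255},
  {"offset": [30, 15, 0], "roll": 0, "grip": 255},
  {"offset": [30, 12, 0], "roll": 0, "grip": 255},
  {"offset": [20, 8, 0], "roll": 0, "grip": 255},
  {"offset": [0, 0, 20], "roll": 0, "grip": 255},
  {"offset": [0, 0, 25], "roll": 0, "grip": 255},
  {"offset": [0, 0, 25], "roll": 0, "grip": 255},
  {"offset": [0, 0, 9], "roll": 0, "grip": 255},
  {"offset": [0, 0, 0], "roll": 0, "grip": 255},
  {"offset": [0, 0, 0], "roll": 0, "grip": 255},
])

```text
time: 9.3
tool_pos: [0.5062, 0.1567, 0.2855]
eef_rot: [-0.001, 1.0, 0.0, 0.001]
contact_force: [0.1, 0.5, 0.5]
finger_gap: 0.0005
gripper_force: 0.0
```

Request:
carry_out([
  {"offset": [-12.3, 11.1, 0], "roll": 0, "grip": 255},
  {"offset": [-13.1, 10.1, 0], "roll": 0, "grip": 255},
  {"offset": [-14, 8.9, 0], "roll": 0, "grip": 255},
  {"offset": [-14.7, 7.7, 0], "roll": 0, "grip": 255},
  {"offset": [-15.3, 6.3, 0], "roll": 0, "grip": 255},
  {"offset": [-15.8, 5, 0], "roll": 0, "grip": 255},
  {"offset": [-12, 3, 0], "roll": 0, "grip": 255},
  {"offset": [0, 0, 0], "roll": 0, "grip": 255},
  {"offset": [0, 0, 0], "roll": 0, "grip": 255},
  {"offset": [0, 0, 0], "roll": 0, "grip": 255},
])

```text
time: 10.3
tool_pos: [0.6027, 0.2087, 0.2856]
eef_rot: [-0.001, 1.0, 0.001, 0.001]
contact_force: [-0.8, 0.4, 0.7]
finger_gap: 0.0006
gripper_force: 0.0
```

```bash
python3 - <<'E'
from h import *
s=imaging.read_camera("side");cv2.imwrite("pics/s3f.png",s)
cv2.imwrite("pics/s3.png",cv2.resize(s[100:300,180:450],None,fx=2.9,fy=2.9,interpolation=2))
E
```

```text
(no output)
```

View pics/s3.png

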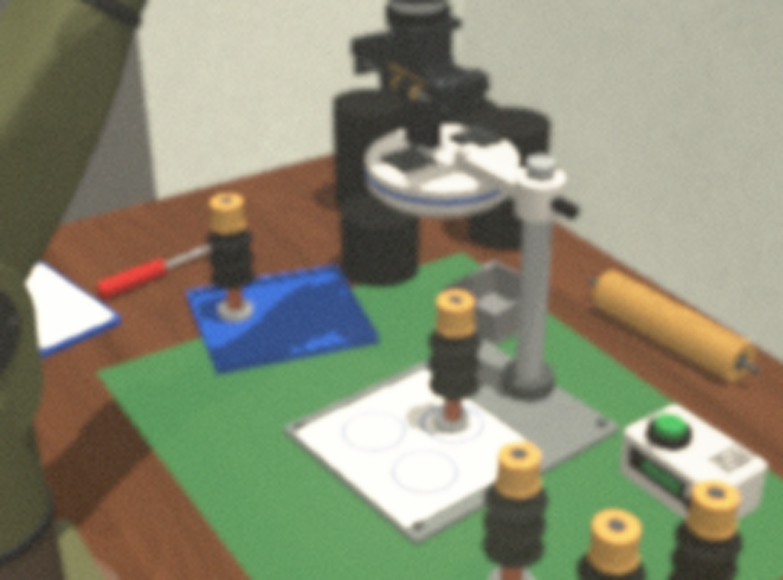

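The lamp is now roughly 1.5 rad to the left, and the plate is in full view. Next I'll lift, move aside and measure.

Request:
carry_out([
  {"offset": [5, 0, -25], "roll": 0, "grip": 0},
  {"offset": [0, 0, -30], "roll": 0, "grip": 0},
  {"offset": [0, 0, -25], "roll": 0, "grip": 0},
  {"offset": [20, 20, 0], "roll": 0, "grip": 0},
  {"offset": [30, 30, 0], "roll": 0, "grip": 0},
  {"offset": [30, 30, 0], "roll": 0, "grip": 0},
  {"offset": [40, 40, 0], "roll": 0, "grip": 0},
  {"offset": [40, 40, 0], "roll": 0, "grip": 0},
  {"offset": [20, 30, 0], "roll": 0, "grip": 0},
  {"offset": [0, 0, 0], "roll": 0, "grip": 0},
])

```text
time: 11.35
tool_pos: [0.4214, 0.3947, 0.3655]
eef_rot: [-0.006, 1.0, 0.002, -0.001]
contact_force: [-0.3, 0.6, -0.2]
finger_gap: 0.0782
gripper_force: 0.0
```

```bash
python3 - <<'E'
from h import *
t=imaging.read_camera("top");s=imaging.read_camera("side");cv2.imwrite("pics/t4f.png",t);cv2.imwrite("pics/s4f.png",s)
cv2.imwrite("pics/t4.png",cv2.resize(t[140:250,270:410],None,fx=5.5,fy=5.5,interpolation=2))
# circle ellipses in side view: outline pixels (dark/blue) on the white plate
for n,g in dict(F1=(.43,-.222),F2=(.443,-.343),F3=(.538,-.356),C=(.524,.014)).items():
    (a,sa),(b,sb)=caps(t,g,"top"),caps(s,g,"side");x,e=tri(a,b)
    print(n,a,sa,b,sb,x.round(4),round(e,4),cast("top",a,.1475).round(4),cast("side",b,.1475).round(4))
E
```

```text
F1 [403.  223.5] [ 15  14 142] [358.5 262.5] [ 16  20 245] [ 0.4334 -0.2183  0.1411] 0.0005 [ 0.4319 -0.2169] [ 0.429  -0.2244]
F2 [442.5 220. ] [ 22  25 458] [391.  286.5] [ 19  24 349] [ 0.4393 -0.3443  0.1528] 0.0034 [ 0.4431 -0.3476] [ 0.44   -0.3392]
F3 [443. 191.] [ 25  25 467] [425. 276.] [ 19  21 305] [ 0.5407 -0.3545  0.1444] 0.001 [ 0.5408 -0.3543] [ 0.5367 -0.3566]
C [332.5 195.5] [ 14  14 133] [336.5 207.5] [ 14  18 206] [0.5247 0.014  0.1584] 0.0005 [0.5265 0.0139] [0.5354 0.028 ]
```

View pics/t4.png

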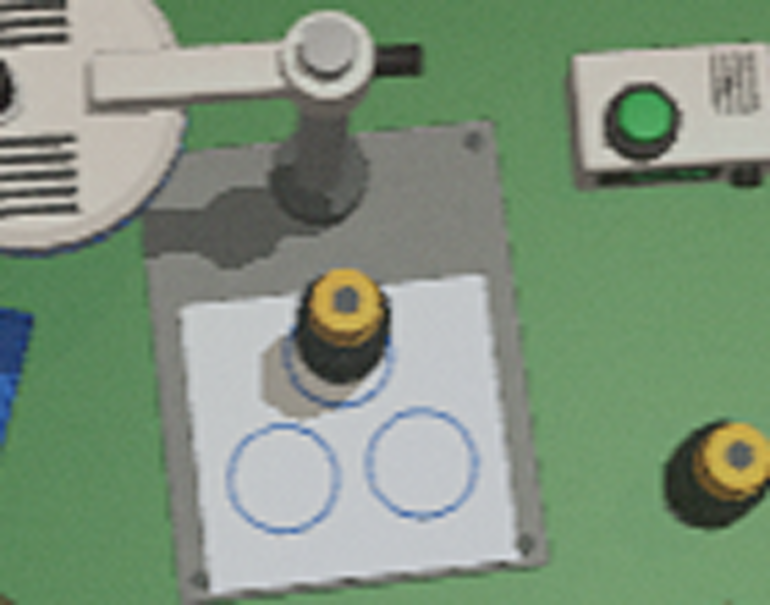

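The top view is clear now. In the crop, circles b and c are at (283,478) and (422,464), and circle a is at about (339,352). The cured cap's hole is at (346,299) and the pillar top at (328,48).

```bash
python3 - <<'E'
from h import *
t=cv2.imread("pics/t4f.png");hsv=cv2.cvtColor(t,cv2.COLOR_BGR2HSV)
f=lambda x,y:(270+(x+.5)/5.5-.5,140+(y+.5)/5.5-.5)
C={k:cast("top",f(*p),.012) for k,p in dict(a=(339,352),b=(283,478),c=(422,464)).items()}
pc=sum(C.values())/3;print({k:v.round(4) for k,v in C.items()},"pc",pc)
P=cast("top",f(328,48),.305);u=P-pc;print("pillar",P,np.linalg.norm(u),"yaw",np.degrees(np.arctan2(u[1],u[0])))
u=np.array(C["a"])-(C["b"]+C["c"])/2;print("yaw2",np.degrees(np.arctan2(u[1],u[0])))
print("knob target",P-.19*(P-pc)/np.linalg.norm(P-pc))
for n,g in dict(F1=(.43,-.222),F2=(.443,-.343),F3=(.538,-.356),C=(.524,.014),ship=(.428,.373)).items():
    q=proj("top",(*g,.165)).astype(int);w=7;S=hsv[q[1]-w:q[1]+w+1,q[0]-w:q[0]+w+1,1].astype(float)
    cap=cv2.inRange(hsv[q[1]-w:q[1]+w+1,q[0]-w:q[0]+w+1],(12,110,110),(32,255,255))
    # hole: low-saturation pixels enclosed in the brass ring
    cs,h=cv2.findContours(cap,cv2.RETR_CCOMP,cv2.CHAIN_APPROX_NONE)
    best=max([c for c,hh in zip(cs,h[0]) if hh[3]>=0],key=cv2.contourArea,default=None)
    if best is None: print(n,"no hole");continue
    p=best[:,0].mean(0)+q-w;print(n,p.round(1),cast("top",p,.165).round(4))
print("btn",cast("top",f(645,112),.068))
E
```

```text
{'a': array([0.5255, 0.0147]), 'b': array([0.4427, 0.0515]), 'c': array([ 0.4515, -0.0385])} pc [0.47321982 0.0092207 ]
pillar [0.63955169 0.02730345] 0.1673119175453215 yaw 6.204536159925845
yaw2 5.931971221100712
knob target [0.45066464 0.00676862]
F1 [404.2 222.3] [ 0.4332 -0.2177]
F2 [440.5 219.4] [ 0.4424 -0.3366]
F3 [443.7 189.2] [ 0.543  -0.3522]
C [332.5 194.4] [0.5266 0.0144]Traceback (most recent call last):
  File "<stdin>", line 14, in <module>
TypeError: 'NoneType' object is not subscriptable
```

Request:
carry_out([
  {"offset": [-5, -20, 0], "roll": 0, "grip": 40},
  {"offset": [-10, -40, 0], "roll": 0, "grip": 40},
  {"offset": [-12, -45, 0], "roll": 0, "grip": 40},
  {"offset": [-12, -45, 0], "roll": 0, "grip": 40},
  {"offset": [-12, -45, 0], "roll": 0, "grip": 40},
  {"offset": [-12, -45, 0], "roll": 0, "grip": 40},
  {"offset": [-12, -45, 0], "roll": 0, "grip": 40},
  {"offset": [-12, -45, 0], "roll": 0, "grip": 40},
  {"offset": [-10, -35, 0], "roll": 0, "grip": 40},
  {"offset": [-6.6, -15.4, 0], "roll": 0, "grip": 40},
])

```text
time: 12.45
tool_pos: [0.5312, 0.001, 0.3648]
eef_rot: [0.005, 1.0, -0.002, 0.0]
contact_force: [-0.3, 0.7, -1.5]
finger_gap: 0.0743
gripper_force: 0.0
```

Request:
carry_out([
  {"offset": [0, 0, 0], "roll": 0, "grip": 40},
  {"offset": [0, 0, 20], "roll": 0, "grip": 40},
  {"offset": [0, 0, 35], "roll": 0, "grip": 40},
  {"offset": [0, 0, 35], "roll": 0, "grip": 40},
  {"offset": [0, 0, 30], "roll": 0, "grip": 40},
  {"offset": [0, 0, 20], "roll": 0, "grip": 40},
  {"offset": [0, 0, 0], "roll": 0, "grip": 40},
  {"offset": [0, 0, 0], "roll": 0, "grip": 40},
  {"offset": [0, 0, 0], "roll": 0, "grip": 40},
  {"offset": [0, 0, 0], "roll": 0, "grip": 40},
])

```text
time: 13.45
tool_pos: [0.5317, 0.0087, 0.226]
eef_rot: [-0.001, 1.0, 0.0, 0.001]
contact_force: [0.1, -0.5, 0.4]
finger_gap: 0.0738
gripper_force: 0.0
```

Request:
carry_out([
  {"offset": [6.7, 5.6, 0], "roll": 0, "grip": 40},
  {"offset": [0, 0, 0], "roll": 0, "grip": 40},
  {"offset": [0, 0, 15], "roll": 0, "grip": 40},
  {"offset": [0, 0, 20], "roll": 0, "grip": 40},
  {"offset": [0, 0, 18], "roll": 0, "grip": 40},
  {"offset": [0, 0, 10], "roll": 0, "grip": 40},
  {"offset": [0, 0, 0], "roll": 0, "grip": 40},
  {"offset": [0, 0, 0], "roll": 0, "grip": 40},
  {"offset": [0, 0, 0], "roll": 0, "grip": 40},
  {"offset": [0, 0, 0], "roll": 0, "grip": 40},
], grip_force=10)

```text
time: 14.45
tool_pos: [0.5247, 0.0142, 0.1625]
eef_rot: [-0.001, 1.0, 0.0, 0.001]
contact_force: [0.3, -0.3, -0.1]
finger_gap: 0.0746
gripper_force: 0.0
```

```bash
python3 - <<'E'
from h import *
s=imaging.read_camera("side");t=imaging.read_camera("top")
k=proj("side",(.525,.014,.17)).astype(int)
a=cv2.resize(s[k[1]-45:k[1]+45,k[0]-40:k[0]+40],None,fx=5,fy=5,interpolation=2)
k=proj("top",(.525,.014,.17)).astype(int)
b=cv2.resize(t[k[1]-45:k[1]+45,k[0]-40:k[0]+35],None,fx=5,fy=5,interpolation=2)
cv2.imwrite("pics/5.png",np.hstack([a,b])); print(robot.observe()["tool_pos"])
E
```

```text
[0.52450837 0.01414937 0.16223296]
```

View pics/5.png

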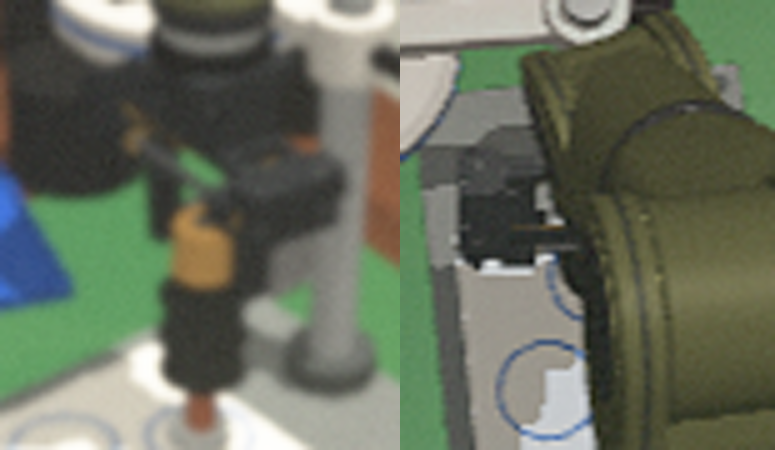

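The side crop shows the fingers straddling the brass cap at crop (205,245), with the insulator upright. I'll close and lift.

Request:
carry_out([
  {"offset": [0, 0, 0], "roll": 0, "grip": 90},
  {"offset": [0, 0, 0], "roll": 0, "grip": 110},
  {"offset": [0, 0, 0], "roll": 0, "grip": 120},
  {"offset": [0, 0, 0], "roll": 0, "grip": 130},
  {"offset": [0, 0, 0], "roll": 0, "grip": 140},
  {"offset": [0, 0, 0], "roll": 0, "grip": 150},
  {"offset": [0, 0, 0], "roll": 0, "grip": 160},
  {"offset": [0, 0, 0], "roll": 0, "grip": 180},
  {"offset": [0, 0, 0], "roll": 0, "grip": 200},
  {"offset": [0, 0, 0], "roll": 0, "grip": 200},
], grip_force=10)

```text
time: 15.55
tool_pos: [0.5242, 0.0143, 0.1617]
eef_rot: [-0.001, 1.0, 0.0, 0.0]
contact_force: [-0.1, 0.8, -0.1]
finger_gap: 0.0401
gripper_force: 10.0
```

Request:
carry_out([
  {"offset": [0, 0, 0], "roll": 0, "grip": 200},
  {"offset": [0, 0, 0], "roll": 0, "grip": 200},
  {"offset": [0, 0, 0], "roll": 0, "grip": 200},
  {"offset": [0, 0, -4], "roll": 0, "grip": 200},
  {"offset": [0, 0, -8], "roll": 0, "grip": 200},
  {"offset": [0, 0, -12], "roll": 0, "grip": 200},
  {"offset": [0, 0, -12], "roll": 0, "grip": 200},
  {"offset": [0, 0, -8], "roll": 0, "grip": 200},
  {"offset": [0, 0, -4], "roll": 0, "grip": 200},
  {"offset": [0, 0, 0], "roll": 0, "grip": 200},
], grip_force=40)

```text
time: 16.55
tool_pos: [0.5245, 0.0141, 0.2105]
eef_rot: [-0.001, 1.0, 0.0, 0.001]
contact_force: [0.2, -0.7, -5.8]
finger_gap: 0.0392
gripper_force: 40.0
```

Request:
carry_out([
  {"offset": [10, 0, 0], "roll": 0, "grip": 200},
  {"offset": [18, 0, 0], "roll": 0, "grip": 200},
  {"offset": [18, 5, 0], "roll": 0, "grip": 200},
  {"offset": [11, 15, 0], "roll": 0, "grip": 200},
  {"offset": [5, 22, 0], "roll": 0, "grip": 200},
  {"offset": [0, 25, 0], "roll": 0, "grip": 200},
  {"offset": [0, 25, 0], "roll": 0, "grip": 200},
  {"offset": [0, 25, 0], "roll": 0, "grip": 200},
  {"offset": [0, 25, 0], "roll": 0, "grip": 200},
  {"offset": [0, 25, 0], "roll": 0, "grip": 200},
])

```text
time: 17.55
tool_pos: [0.4607, 0.1816, 0.2092]
eef_rot: [-0.001, 1.0, -0.0, -0.001]
contact_force: [0.3, 0.5, -5.5]
finger_gap: 0.0392
gripper_force: 40.0
```

Request:
carry_out([
  {"offset": [0, 25, 0], "roll": 0, "grip": 200},
  {"offset": [0, 25, 0], "roll": 0, "grip": 200},
  {"offset": [0, 22, 0], "roll": 0, "grip": 200},
  {"offset": [0, 18, 0], "roll": 0, "grip": 200},
  {"offset": [0, 10, 0], "roll": 0, "grip": 200},
  {"offset": [0, 5, 0], "roll": 0, "grip": 200},
  {"offset": [0, 0, 10], "roll": 0, "grip": 200},
  {"offset": [0, 0, 15], "roll": 0, "grip": 200},
  {"offset": [0, 0, 10], "roll": 0, "grip": 200},
  {"offset": [0, 0, 0], "roll": 0, "grip": 200},
])

```text
time: 18.55
tool_pos: [0.4609, 0.2841, 0.1729]
eef_rot: [-0.0, 1.0, -0.002, -0.002]
contact_force: [-0.5, -0.6, -4.5]
finger_gap: 0.0395
gripper_force: 40.0
```

Request:
carry_out([
  {"offset": [0, 0, 6], "roll": 0, "grip": 200},
  {"offset": [0, 0, 5], "roll": 0, "grip": 200},
  {"offset": [0, 0, 3], "roll": 0, "grip": 200},
  {"offset": [0, 0, 1.5], "roll": 0, "grip": 200},
  {"offset": [0, 0, 1], "roll": 0, "grip": 200},
  {"offset": [0, 0, 0.5], "roll": 0, "grip": 200},
  {"offset": [0, 0, 0], "roll": 0, "grip": 200},
  {"offset": [0, 0, 0], "roll": 0, "grip": 200},
  {"offset": [0, 0, 0], "roll": 0, "grip": 200},
  {"offset": [0, 0, 0], "roll": 0, "grip": 200},
])

```text
time: 19.55
tool_pos: [0.4619, 0.2861, 0.1578]
eef_rot: [-0.001, 1.0, 0.0, 0.0]
contact_force: [-0.3, -0.8, -5.6]
finger_gap: 0.0391
gripper_force: 40.0
```

Request:
carry_out([
  {"offset": [0, 0, 1], "roll": 0, "grip": 200},
  {"offset": [0, 0, 1], "roll": 0, "grip": 200},
  {"offset": [0, 0, 1], "roll": 0, "grip": 200},
  {"offset": [0, 0, 0.5], "roll": 0, "grip": 200},
  {"offset": [0, 0, 0], "roll": 0, "grip": 200},
  {"offset": [0, 0, 0], "roll": 0, "grip": 200},
  {"offset": [0, 0, 0], "roll": 0, "grip": 200},
  {"offset": [0, 0, 0], "roll": 0, "grip": 200},
  {"offset": [0, 0, 0], "roll": 0, "grip": 200},
  {"offset": [0, 0, 0], "roll": 0, "grip": 200},
])

```text
time: 20.55
tool_pos: [0.4621, 0.2862, 0.1547]
eef_rot: [-0.001, 1.0, 0.0, 0.0]
contact_force: [-1.1, -0.9, 5.9]
finger_gap: 0.0392
gripper_force: 40.0
```

It's in contact with the tray floor (+5.9 N), so I'll release it.

Request:
carry_out([
  {"offset": [0, 0, -0.5], "roll": 0, "grip": 150},
  {"offset": [0, 0, 0], "roll": 0, "grip": 135},
  {"offset": [0, 0, 0], "roll": 0, "grip": 125},
  {"offset": [0, 0, 0], "roll": 0, "grip": 115},
  {"offset": [0, 0, 0], "roll": 0, "grip": 100},
  {"offset": [0, 0, 0], "roll": 0, "grip": 80},
  {"offset": [0, 0, 0], "roll": 0, "grip": 60},
  {"offset": [0, 0, 0], "roll": 0, "grip": 60},
  {"offset": [0, 0, 0], "roll": 0, "grip": 60},
  {"offset": [0, 0, -15], "roll": 0, "grip": 60},
], grip_force=10)

```text
time: 21.55
tool_pos: [0.4608, 0.2854, 0.1685]
eef_rot: [-0.001, 1.0, -0.001, -0.001]
contact_force: [-1.1, -0.2, 0.4]
finger_gap: 0.0676
gripper_force: 0.0
```

Request:
carry_out([
  {"offset": [0, 0, -25], "roll": 0, "grip": 40},
  {"offset": [0, 0, -30], "roll": 0, "grip": 40},
  {"offset": [0, -20, -30], "roll": 0, "grip": 40},
  {"offset": [0, -35, -20], "roll": 0, "grip": 40},
  {"offset": [0, -45, 0], "roll": 0, "grip": 40},
  {"offset": [0, -45, 0], "roll": 0, "grip": 40},
  {"offset": [0, -45, 0], "roll": 0, "grip": 40},
  {"offset": [0, -45, 0], "roll": 0, "grip": 40},
  {"offset": [0, -45, 0], "roll": 0, "grip": 40},
  {"offset": [0, -45, 0], "roll": 0, "grip": 40},
])

```text
time: 22.55
tool_pos: [0.462, -0.0407, 0.2749]
eef_rot: [-0.001, 1.0, 0.0, 0.0]
contact_force: [0.2, 0.2, 0.7]
finger_gap: 0.0748
gripper_force: 0.0
```

Request:
carry_out([
  {"offset": [5, -45, 0], "roll": 0, "grip": 40},
  {"offset": [8, -45, 0], "roll": 0, "grip": 40},
  {"offset": [8, -45, 0], "roll": 0, "grip": 40},
  {"offset": [8, -30, 0], "roll": 0, "grip": 40},
  {"offset": [0, -15, 0], "roll": 0, "grip": 40},
  {"offset": [0, 0, 0], "roll": 0, "grip": 40},
  {"offset": [0, 0, 0], "roll": 0, "grip": 40},
  {"offset": [0, 0, 0], "roll": 0, "grip": 40},
  {"offset": [0, 0, 0], "roll": 0, "grip": 40},
  {"offset": [0, 0, 0], "roll": 0, "grip": 40},
])

```text
time: 23.55
tool_pos: [0.4339, -0.2177, 0.2747]
eef_rot: [-0.002, 1.0, 0.0, 0.0]
contact_force: [-0.8, -0.0, -0.6]
finger_gap: 0.0742
gripper_force: 0.0
```

```bash
python3 - <<'E'
from h import *
t=imaging.read_camera("top");s=imaging.read_camera("side")
for n,g in dict(C=(.462,.286),ship=(.427,.372)).items():
    (a,sa),(b,sb)=caps(t,g,"top"),caps(s,g,"side");x,e=tri(a,b);print(n,sa,sb,x.round(4),round(e,4))
cv2.imwrite("pics/6.png",np.hstack([cv2.resize(t[160:260,200:300],(400,400)),cv2.resize(s[140:260,220:340],(400,400))]))
E
```

```text
C [ 15  14 142] [ 33  30 781] [0.4608 0.2839 0.1583] 0.001
ship [ 15  14 150] [ 33  30 670] [0.4262 0.3733 0.1448] 0.0018
```

View pics/6.png

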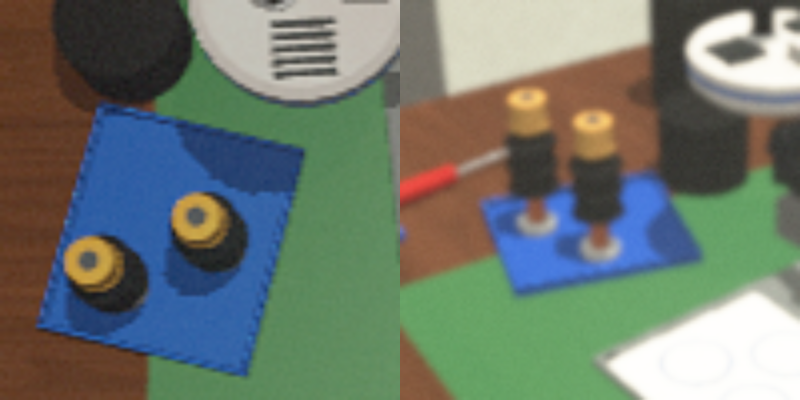

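The two insulators stand upright and apart in the tray: cured cap at left-half (203,215), shipped at (90,260). Now down on F1.

Request:
carry_out([
  {"offset": [0, 0, 20], "roll": 0, "grip": 40},
  {"offset": [0, 0, 30], "roll": 0, "grip": 40},
  {"offset": [0, 0, 30], "roll": 0, "grip": 40},
  {"offset": [0, 0, 25], "roll": 0, "grip": 40},
  {"offset": [0, 0, 15], "roll": 0, "grip": 40},
  {"offset": [0, 0, 4.5], "roll": 0, "grip": 40},
  {"offset": [0, 0, 0], "roll": 0, "grip": 40},
  {"offset": [0, 0, 0], "roll": 0, "grip": 90},
  {"offset": [0, 0, 0], "roll": 0, "grip": 110},
  {"offset": [0, 0, 0], "roll": 0, "grip": 120},
], grip_force=10)

```text
time: 24.65
tool_pos: [0.4339, -0.2192, 0.1509]
eef_rot: [-0.001, 1.0, -0.0, 0.001]
contact_force: [0.2, -0.2, -0.5]
finger_gap: 0.0524
gripper_force: 0.0
```

Request:
carry_out([
  {"offset": [0, 0, 0], "roll": 0, "grip": 130},
  {"offset": [0, 0, 0], "roll": 0, "grip": 140},
  {"offset": [0, 0, 0], "roll": 0, "grip": 150},
  {"offset": [0, 0, 0], "roll": 0, "grip": 160},
  {"offset": [0, 0, 0], "roll": 0, "grip": 180},
  {"offset": [0, 0, 0], "roll": 0, "grip": 200},
  {"offset": [0, 0, 0], "roll": 0, "grip": 200},
  {"offset": [0, 0, 0], "roll": 0, "grip": 200},
  {"offset": [0, 0, 0], "roll": 0, "grip": 200},
  {"offset": [0, 0, 0], "roll": 0, "grip": 200},
])

```text
time: 25.65
tool_pos: [0.4338, -0.2188, 0.1505]
eef_rot: [-0.001, 1.0, 0.0, 0.0]
contact_force: [-0.0, 1.4, 6.0]
finger_gap: 0.0396
gripper_force: 10.0
```

Request:
carry_out([
  {"offset": [0, 0, 0], "roll": 0, "grip": 200},
  {"offset": [0, 0, 0], "roll": 0, "grip": 200},
  {"offset": [0, 0, 0], "roll": 0, "grip": 200},
  {"offset": [0, 0, -4], "roll": 0, "grip": 200},
  {"offset": [0, 0, -8], "roll": 0, "grip": 200},
  {"offset": [0, 0, -12], "roll": 0, "grip": 200},
  {"offset": [0, 0, -12], "roll": 0, "grip": 200},
  {"offset": [0, 0, -8], "roll": 0, "grip": 200},
  {"offset": [0, 0, -4], "roll": 0, "grip": 200},
  {"offset": [0, 0, 0], "roll": 0, "grip": 200},
], grip_force=40)

```text
time: 26.65
tool_pos: [0.4335, -0.2191, 0.1985]
eef_rot: [-0.0, 1.0, -0.0, 0.0]
contact_force: [0.3, -0.6, -3.7]
finger_gap: 0.0395
gripper_force: 40.0
```

Request:
carry_out([
  {"offset": [0, 10, 0], "roll": 0, "grip": 200},
  {"offset": [-1, 20, 0], "roll": 0, "grip": 200},
  {"offset": [-1, 27, 0], "roll": 0, "grip": 200},
  {"offset": [-1, 30, 0], "roll": 0, "grip": 200},
  {"offset": [-1, 30, 0], "roll": 0, "grip": 200},
  {"offset": [-1, 30, 0], "roll": 0, "grip": 200},
  {"offset": [-1, 30, 0], "roll": 0, "grip": 200},
  {"offset": [-1, 30, 0], "roll": 0, "grip": 200},
  {"offset": [-1, 27, 0], "roll": 0, "grip": 200},
  {"offset": [-1, 20, 0], "roll": 0, "grip": 200},
])

```text
time: 27.65
tool_pos: [0.4415, 0.038, 0.1978]
eef_rot: [-0.002, 1.0, 0.001, -0.001]
contact_force: [-0.9, -0.4, -4.9]
finger_gap: 0.0393
gripper_force: 40.0
```

Request:
carry_out([
  {"offset": [0, 11, 0], "roll": 0, "grip": 200},
  {"offset": [0, 5.5, 0], "roll": 0, "grip": 200},
  {"offset": [0, 0, 8], "roll": 0, "grip": 200},
  {"offset": [0, 0, 10], "roll": 0, "grip": 200},
  {"offset": [0, 0, 8], "roll": 0, "grip": 200},
  {"offset": [0, 0, 4], "roll": 0, "grip": 200},
  {"offset": [0, 0, 0], "roll": 0, "grip": 200},
  {"offset": [0, 0, 0], "roll": 0, "grip": 200},
  {"offset": [0, 0, 0], "roll": 0, "grip": 200},
  {"offset": [0, 0, 0], "roll": 0, "grip": 200},
])

```text
time: 28.65
tool_pos: [0.4424, 0.0516, 0.1685]
eef_rot: [-0.001, 1.0, 0.0, 0.0]
contact_force: [0.1, -0.3, -4.7]
finger_gap: 0.0391
gripper_force: 40.0
```

Request:
carry_out([
  {"offset": [0, 0, 2], "roll": 0, "grip": 200},
  {"offset": [0, 0, 1.5], "roll": 0, "grip": 200},
  {"offset": [0, 0, 1], "roll": 0, "grip": 200},
  {"offset": [0, 0, 1], "roll": 0, "grip": 200},
  {"offset": [0, 0, 0.5], "roll": 0, "grip": 200},
  {"offset": [0, 0, 0.3], "roll": 0, "grip": 200},
  {"offset": [0, 0, 0], "roll": 0, "grip": 200},
  {"offset": [0, 0, 0], "roll": 0, "grip": 200},
  {"offset": [0, 0, 0], "roll": 0, "grip": 200},
  {"offset": [0, 0, 0], "roll": 0, "grip": 200},
])

```text
time: 29.65
tool_pos: [0.4425, 0.0517, 0.1623]
eef_rot: [-0.001, 1.0, 0.0, 0.001]
contact_force: [0.3, -0.4, 6.3]
finger_gap: 0.0388
gripper_force: 40.0
```

Request:
carry_out([
  {"offset": [0, 0, -0.5], "roll": 0, "grip": 150},
  {"offset": [0, 0, 0], "roll": 0, "grip": 135},
  {"offset": [0, 0, 0], "roll": 0, "grip": 125},
  {"offset": [0, 0, 0], "roll": 0, "grip": 115},
  {"offset": [0, 0, 0], "roll": 0, "grip": 100},
  {"offset": [0, 0, 0], "roll": 0, "grip": 80},
  {"offset": [0, 0, 0], "roll": 0, "grip": 50},
  {"offset": [0, 0, 0], "roll": 0, "grip": 50},
  {"offset": [0, 0, 0], "roll": 0, "grip": 50},
  {"offset": [0, 0, -15], "roll": 0, "grip": 50},
], grip_force=10)

```text
time: 30.65
tool_pos: [0.4412, 0.0514, 0.1765]
eef_rot: [-0.001, 1.0, -0.0, -0.002]
contact_force: [0.4, -0.3, 0.1]
finger_gap: 0.0707
gripper_force: 0.0
```

Request:
carry_out([
  {"offset": [0, 0, -25], "roll": 0, "grip": 40},
  {"offset": [0, 0, -30], "roll": 0, "grip": 40},
  {"offset": [-10, -20, -30], "roll": 0, "grip": 40},
  {"offset": [-15, -35, -10], "roll": 0, "grip": 40},
  {"offset": [-15, -45, 0], "roll": 0, "grip": 40},
  {"offset": [-15, -45, 0], "roll": 0, "grip": 40},
  {"offset": [-15, -45, 0], "roll": 0, "grip": 40},
  {"offset": [-15, -45, 0], "roll": 0, "grip": 40},
  {"offset": [-10, -45, 0], "roll": 0, "grip": 40},
  {"offset": [-4.5, -45, 0], "roll": 0, "grip": 40},
])

```text
time: 31.65
tool_pos: [0.5426, -0.275, 0.2722]
eef_rot: [-0.001, 1.0, 0.0, 0.0]
contact_force: [0.6, 0.4, 0.2]
finger_gap: 0.0743
gripper_force: 0.0
```

Request:
carry_out([
  {"offset": [0, -40, 0], "roll": 0, "grip": 40},
  {"offset": [0, -25, 0], "roll": 0, "grip": 40},
  {"offset": [0, -13.7, 0], "roll": 0, "grip": 40},
  {"offset": [0, 0, 0], "roll": 0, "grip": 40},
  {"offset": [0, 0, 0], "roll": 0, "grip": 40},
  {"offset": [0, 0, 0], "roll": 0, "grip": 40},
  {"offset": [0, 0, 0], "roll": 0, "grip": 40},
  {"offset": [0, 0, 0], "roll": 0, "grip": 40},
  {"offset": [0, 0, 0], "roll": 0, "grip": 40},
  {"offset": [0, 0, 0], "roll": 0, "grip": 40},
])

```text
time: 32.65
tool_pos: [0.5422, -0.3518, 0.2724]
eef_rot: [-0.001, 1.0, 0.0, 0.0]
contact_force: [0.7, -0.3, 0.5]
finger_gap: 0.0745
gripper_force: 0.0
```

```bash
python3 - <<'E'
from h import *
t=imaging.read_camera("top");s=imaging.read_camera("side")
print(robot.observe()["tool_pos"])
for n,g in dict(B=(.4427,.0515),F2=(.4425,-.337),F3=(.542,-.352)).items():
    (a,sa),(b,sb)=caps(t,g,"top"),caps(s,g,"side");x,e=tri(a,b);print(n,sa,sb,x.round(4),round(e,4),cast("side",b,.1475).round(4))
cv2.imwrite("pics/7.png",np.hstack([cv2.resize(t[150:250,280:380],(390,390)),cv2.resize(s[180:340,300:460],(390,390))]))
E
```

```text
[ 0.54214846 -0.35198537  0.27239283]
B [ 13  14 132] [ 13  18 193] [0.4413 0.0525 0.1559] 0.0002 [0.4479 0.0638]
F2 [ 19  17 145] [ 18  24 342] [ 0.4506 -0.3399  0.1448] 0.0072 [ 0.441  -0.3398]
F3 [ 20  17 236] [ 17  21 285] [ 0.5313 -0.3589  0.1513] 0.0018 [ 0.5367 -0.3566]
```

View pics/7.png

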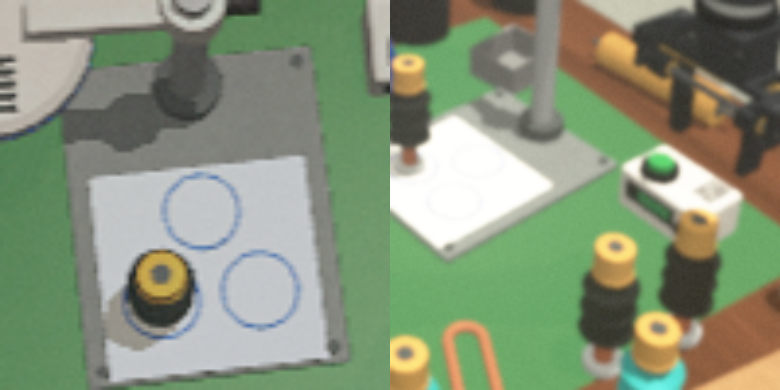

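F1 stands inside circle b, in the left half at (160,290), upright. The gripper is above F3, in the right half at (697,220), so I'll descend on it.

Request:
carry_out([
  {"offset": [0, 0, 20], "roll": 0, "grip": 40},
  {"offset": [0, 0, 30], "roll": 0, "grip": 40},
  {"offset": [0, 0, 30], "roll": 0, "grip": 40},
  {"offset": [0, 0, 22], "roll": 0, "grip": 40},
  {"offset": [0, 0, 15], "roll": 0, "grip": 40},
  {"offset": [0, 0, 4.5], "roll": 0, "grip": 40},
  {"offset": [0, 0, 0], "roll": 0, "grip": 40},
  {"offset": [0, 0, 0], "roll": 0, "grip": 90},
  {"offset": [0, 0, 0], "roll": 0, "grip": 110},
  {"offset": [0, 0, 0], "roll": 0, "grip": 120},
], grip_force=10)

```text
time: 33.75
tool_pos: [0.5426, -0.3523, 0.1519]
eef_rot: [-0.001, 1.0, -0.0, 0.001]
contact_force: [-0.1, 0.7, 0.0]
finger_gap: 0.0522
gripper_force: 0.0
```

Request:
carry_out([
  {"offset": [0, 0, 0], "roll": 0, "grip": 130},
  {"offset": [0, 0, 0], "roll": 0, "grip": 140},
  {"offset": [0, 0, 0], "roll": 0, "grip": 150},
  {"offset": [0, 0, 0], "roll": 0, "grip": 160},
  {"offset": [0, 0, 0], "roll": 0, "grip": 180},
  {"offset": [0, 0, 0], "roll": 0, "grip": 200},
  {"offset": [0, 0, 0], "roll": 0, "grip": 200},
  {"offset": [0, 0, 0], "roll": 0, "grip": 200},
  {"offset": [0, 0, 0], "roll": 0, "grip": 200},
  {"offset": [0, 0, 0], "roll": 0, "grip": 200},
])

```text
time: 34.75
tool_pos: [0.5423, -0.3521, 0.1511]
eef_rot: [-0.001, 1.0, -0.0, 0.0]
contact_force: [0.4, 0.8, 5.3]
finger_gap: 0.0393
gripper_force: 10.0
```

Request:
carry_out([
  {"offset": [0, 0, 0], "roll": 0, "grip": 200},
  {"offset": [0, 0, 0], "roll": 0, "grip": 200},
  {"offset": [0, 0, 0], "roll": 0, "grip": 200},
  {"offset": [0, 0, -4], "roll": 0, "grip": 200},
  {"offset": [0, 0, -8], "roll": 0, "grip": 200},
  {"offset": [0, 0, -12], "roll": 0, "grip": 200},
  {"offset": [0, 0, -12], "roll": 0, "grip": 200},
  {"offset": [0, 0, -8], "roll": 0, "grip": 200},
  {"offset": [0, 0, -4], "roll": 0, "grip": 200},
  {"offset": [0, 0, 0], "roll": 0, "grip": 200},
], grip_force=40)

```text
time: 35.75
tool_pos: [0.5424, -0.3523, 0.1998]
eef_rot: [-0.001, 1.0, -0.0, 0.001]
contact_force: [-0.7, -0.0, -3.9]
finger_gap: 0.0389
gripper_force: 40.0
```

Request:
carry_out([
  {"offset": [0, 12, 0], "roll": 0, "grip": 200},
  {"offset": [0, 24, 0], "roll": 0, "grip": 200},
  {"offset": [0, 34, 0], "roll": 0, "grip": 200},
  {"offset": [1, 36, 0], "roll": 0, "grip": 200},
  {"offset": [2, 36, 0], "roll": 0, "grip": 200},
  {"offset": [2, 36, 0], "roll": 0, "grip": 200},
  {"offset": [2, 36, 0], "roll": 0, "grip": 200},
  {"offset": [2, 36, 0], "roll": 0, "grip": 200},
  {"offset": [2, 36, 0], "roll": 0, "grip": 200},
  {"offset": [2, 34, 0], "roll": 0, "grip": 200},
])

```text
time: 36.75
tool_pos: [0.5278, -0.0292, 0.1986]
eef_rot: [-0.001, 1.0, 0.001, -0.0]
contact_force: [0.5, 0.3, -4.0]
finger_gap: 0.0389
gripper_force: 40.0
```

Request:
carry_out([
  {"offset": [2, 26, 0], "roll": 0, "grip": 200},
  {"offset": [2, 15, 0], "roll": 0, "grip": 200},
  {"offset": [0, 6, 0], "roll": 0, "grip": 200},
  {"offset": [0, 0, 0], "roll": 0, "grip": 200},
  {"offset": [0, 0, 8], "roll": 0, "grip": 200},
  {"offset": [0, 0, 10], "roll": 0, "grip": 200},
  {"offset": [0, 0, 8], "roll": 0, "grip": 200},
  {"offset": [0, 0, 4], "roll": 0, "grip": 200},
  {"offset": [0, 0, 0], "roll": 0, "grip": 200},
  {"offset": [0, 0, 0], "roll": 0, "grip": 200},
])

```text
time: 37.75
tool_pos: [0.5248, 0.0148, 0.1688]
eef_rot: [-0.0, 1.0, 0.0, -0.0]
contact_force: [-0.2, -0.1, -4.5]
finger_gap: 0.0395
gripper_force: 40.0
```

Request:
carry_out([
  {"offset": [0, 0, 2], "roll": 0, "grip": 200},
  {"offset": [0, 0, 1.5], "roll": 0, "grip": 200},
  {"offset": [0, 0, 1], "roll": 0, "grip": 200},
  {"offset": [0, 0, 1], "roll": 0, "grip": 200},
  {"offset": [0, 0, 0.5], "roll": 0, "grip": 200},
  {"offset": [0, 0, 0], "roll": 0, "grip": 200},
  {"offset": [0, 0, 0], "roll": 0, "grip": 200},
  {"offset": [0, 0, 0], "roll": 0, "grip": 200},
  {"offset": [0, 0, 0], "roll": 0, "grip": 200},
  {"offset": [0, 0, 0], "roll": 0, "grip": 200},
])

```text
time: 38.75
tool_pos: [0.5249, 0.0151, 0.1631]
eef_rot: [-0.001, 1.0, 0.0, 0.0]
contact_force: [-0.5, 0.0, 0.4]
finger_gap: 0.0391
gripper_force: 40.0
```

Request:
carry_out([
  {"offset": [0, 0, 0], "roll": 0, "grip": 150},
  {"offset": [0, 0, 0], "roll": 0, "grip": 135},
  {"offset": [0, 0, 0], "roll": 0, "grip": 125},
  {"offset": [0, 0, 0], "roll": 0, "grip": 115},
  {"offset": [0, 0, 0], "roll": 0, "grip": 100},
  {"offset": [0, 0, 0], "roll": 0, "grip": 80},
  {"offset": [0, 0, 0], "roll": 0, "grip": 50},
  {"offset": [0, 0, 0], "roll": 0, "grip": 50},
  {"offset": [0, 0, 0], "roll": 0, "grip": 50},
  {"offset": [0, 0, -15], "roll": 0, "grip": 50},
], grip_force=10)

```text
time: 39.75
tool_pos: [0.5235, 0.0149, 0.1768]
eef_rot: [-0.001, 1.0, -0.0, -0.002]
contact_force: [-1.1, -0.0, -0.2]
finger_gap: 0.0707
gripper_force: 0.0
```

Request:
carry_out([
  {"offset": [0, 0, -25], "roll": 0, "grip": 40},
  {"offset": [0, 0, -30], "roll": 0, "grip": 40},
  {"offset": [5, -20, -30], "roll": 0, "grip": 40},
  {"offset": [10, -35, -10], "roll": 0, "grip": 40},
  {"offset": [10, -42, 0], "roll": 0, "grip": 40},
  {"offset": [10, -42, 0], "roll": 0, "grip": 40},
  {"offset": [10, -42, 0], "roll": 0, "grip": 40},
  {"offset": [10, -42, 0], "roll": 0, "grip": 40},
  {"offset": [10, -42, 0], "roll": 0, "grip": 40},
  {"offset": [10, -40, 0], "roll": 0, "grip": 40},
])

```text
time: 40.75
tool_pos: [0.4492, -0.292, 0.2729]
eef_rot: [-0.0, 1.0, -0.0, 0.0]
contact_force: [0.8, 0.6, -0.5]
finger_gap: 0.0742
gripper_force: 0.0
```

Request:
carry_out([
  {"offset": [7.4, -30, 0], "roll": 0, "grip": 40},
  {"offset": [0, -12, 0], "roll": 0, "grip": 40},
  {"offset": [0, -4.6, 0], "roll": 0, "grip": 40},
  {"offset": [0, 0, 0], "roll": 0, "grip": 40},
  {"offset": [0, 0, 0], "roll": 0, "grip": 40},
  {"offset": [0, 0, 0], "roll": 0, "grip": 40},
  {"offset": [0, 0, 0], "roll": 0, "grip": 40},
  {"offset": [0, 0, 0], "roll": 0, "grip": 40},
  {"offset": [0, 0, 0], "roll": 0, "grip": 40},
  {"offset": [0, 0, 0], "roll": 0, "grip": 40},
])

```text
time: 41.75
tool_pos: [0.4428, -0.3367, 0.2729]
eef_rot: [-0.001, 1.0, 0.0, 0.0]
contact_force: [-0.3, -0.3, 0.3]
finger_gap: 0.0741
gripper_force: 0.0
```

```bash
python3 - <<'E'
from h import *
t=imaging.read_camera("top");s=imaging.read_camera("side")
print(robot.observe()["tool_pos"])
for n,g in dict(A=(.525,.015),B=(.4427,.0515),F2=(.4425,-.337)).items():
    (a,sa),(b,sb)=caps(t,g,"top"),caps(s,g,"side");x,e=tri(a,b);print(n,sa,sb,x.round(4),round(e,4),b,cast("side",b,.1415).round(4))
E
```

```text
[ 0.44268616 -0.33676201  0.2728978 ]
A [ 14  14 130] [ 14  18 206] [0.5258 0.0168 0.1563] 0.0013 [336.5 207.5] [0.5409 0.0357]
B [ 13  14 135] [ 13  18 196] [0.4413 0.0525 0.1559] 0.0002 [307.  210.5] [0.4527 0.0719]
F2 [ 20  14 188] [ 18  23 332] [ 0.4286 -0.3448  0.1545] 0.0056 [391.5 287. ] [ 0.4446 -0.3365]
```

Request:
carry_out([
  {"offset": [0, 0, 20], "roll": 0, "grip": 40},
  {"offset": [0, 0, 30], "roll": 0, "grip": 40},
  {"offset": [0, 0, 30], "roll": 0, "grip": 40},
  {"offset": [0, 0, 22], "roll": 0, "grip": 40},
  {"offset": [0, 0, 15], "roll": 0, "grip": 40},
  {"offset": [0, 0, 5], "roll": 0, "grip": 40},
  {"offset": [0, 0, 0], "roll": 0, "grip": 40},
  {"offset": [0, 0, 0], "roll": 0, "grip": 90},
  {"offset": [0, 0, 0], "roll": 0, "grip": 110},
  {"offset": [0, 0, 0], "roll": 0, "grip": 120},
], grip_force=10)

```text
time: 42.85
tool_pos: [0.4431, -0.337, 0.1517]
eef_rot: [-0.001, 1.0, -0.0, 0.001]
contact_force: [0.7, 0.2, -0.1]
finger_gap: 0.0525
gripper_force: 0.0
```

Request:
carry_out([
  {"offset": [0, 0, 0], "roll": 0, "grip": 130},
  {"offset": [0, 0, 0], "roll": 0, "grip": 140},
  {"offset": [0, 0, 0], "roll": 0, "grip": 150},
  {"offset": [0, 0, 0], "roll": 0, "grip": 160},
  {"offset": [0, 0, 0], "roll": 0, "grip": 180},
  {"offset": [0, 0, 0], "roll": 0, "grip": 200},
  {"offset": [0, 0, 0], "roll": 0, "grip": 200},
  {"offset": [0, 0, 0], "roll": 0, "grip": 200},
  {"offset": [0, 0, 0], "roll": 0, "grip": 200},
  {"offset": [0, 0, 0], "roll": 0, "grip": 200},
])

```text
time: 43.85
tool_pos: [0.4429, -0.3368, 0.1511]
eef_rot: [-0.001, 1.0, -0.0, 0.0]
contact_force: [-0.3, 0.6, 5.6]
finger_gap: 0.04
gripper_force: 10.0
```

Request:
carry_out([
  {"offset": [0, 0, 0], "roll": 0, "grip": 200},
  {"offset": [0, 0, 0], "roll": 0, "grip": 200},
  {"offset": [0, 0, 0], "roll": 0, "grip": 200},
  {"offset": [0, 0, -4], "roll": 0, "grip": 200},
  {"offset": [0, 0, -8], "roll": 0, "grip": 200},
  {"offset": [0, 0, -12], "roll": 0, "grip": 200},
  {"offset": [0, 0, -12], "roll": 0, "grip": 200},
  {"offset": [0, 0, -8], "roll": 0, "grip": 200},
  {"offset": [0, 0, -4], "roll": 0, "grip": 200},
  {"offset": [0, 0, 0], "roll": 0, "grip": 200},
], grip_force=40)

```text
time: 44.85
tool_pos: [0.443, -0.337, 0.1997]
eef_rot: [-0.001, 1.0, -0.0, 0.001]
contact_force: [0.0, 0.5, -4.6]
finger_gap: 0.039
gripper_force: 40.0
```

Request:
carry_out([
  {"offset": [0, 12, 0], "roll": 0, "grip": 200},
  {"offset": [-0.5, 22, 0], "roll": 0, "grip": 200},
  {"offset": [-1, 30, 0], "roll": 0, "grip": 200},
  {"offset": [-1, 34, 0], "roll": 0, "grip": 200},
  {"offset": [-1, 34, 0], "roll": 0, "grip": 200},
  {"offset": [-1, 34, 0], "roll": 0, "grip": 200},
  {"offset": [-1, 34, 0], "roll": 0, "grip": 200},
  {"offset": [-1, 32, 0], "roll": 0, "grip": 200},
  {"offset": [-1, 28, 0], "roll": 0, "grip": 200},
  {"offset": [-1, 20, 0], "roll": 0, "grip": 200},
])

```text
time: 45.85
tool_pos: [0.4502, -0.0534, 0.1986]
eef_rot: [-0.002, 1.0, 0.001, -0.001]
contact_force: [-0.4, -1.0, -3.7]
finger_gap: 0.0391
gripper_force: 40.0
```

Request:
carry_out([
  {"offset": [0, 12, 0], "roll": 0, "grip": 200},
  {"offset": [0, 6.5, 0], "roll": 0, "grip": 200},
  {"offset": [0, 0, 0], "roll": 0, "grip": 200},
  {"offset": [0, 0, 0], "roll": 0, "grip": 200},
  {"offset": [0, 0, 8], "roll": 0, "grip": 200},
  {"offset": [0, 0, 10], "roll": 0, "grip": 200},
  {"offset": [0, 0, 8], "roll": 0, "grip": 200},
  {"offset": [0, 0, 4], "roll": 0, "grip": 200},
  {"offset": [0, 0, 0], "roll": 0, "grip": 200},
  {"offset": [0, 0, 0], "roll": 0, "grip": 200},
])

```text
time: 46.85
tool_pos: [0.4509, -0.0383, 0.1687]
eef_rot: [-0.001, 1.0, 0.0, -0.0]
contact_force: [-0.1, -0.3, -4.7]
finger_gap: 0.039
gripper_force: 40.0
```

Request:
carry_out([
  {"offset": [0, 0, 2], "roll": 0, "grip": 200},
  {"offset": [0, 0, 1.5], "roll": 0, "grip": 200},
  {"offset": [0, 0, 1], "roll": 0, "grip": 200},
  {"offset": [0, 0, 1], "roll": 0, "grip": 200},
  {"offset": [0, 0, 0.5], "roll": 0, "grip": 200},
  {"offset": [0, 0, 0], "roll": 0, "grip": 200},
  {"offset": [0, 0, 0], "roll": 0, "grip": 200},
  {"offset": [0, 0, 0], "roll": 0, "grip": 200},
  {"offset": [0, 0, 0], "roll": 0, "grip": 200},
  {"offset": [0, 0, 0], "roll": 0, "grip": 200},
])

```text
time: 47.85
tool_pos: [0.4509, -0.0382, 0.163]
eef_rot: [-0.001, 1.0, 0.0, 0.0]
contact_force: [-0.9, -0.3, 0.2]
finger_gap: 0.039
gripper_force: 40.0
```

Request:
carry_out([
  {"offset": [0, 0, 0], "roll": 0, "grip": 150},
  {"offset": [0, 0, 0], "roll": 0, "grip": 135},
  {"offset": [0, 0, 0], "roll": 0, "grip": 125},
  {"offset": [0, 0, 0], "roll": 0, "grip": 115},
  {"offset": [0, 0, 0], "roll": 0, "grip": 100},
  {"offset": [0, 0, 0], "roll": 0, "grip": 80},
  {"offset": [0, 0, 0], "roll": 0, "grip": 50},
  {"offset": [0, 0, 0], "roll": 0, "grip": 50},
  {"offset": [0, 0, 0], "roll": 0, "grip": 50},
  {"offset": [0, 0, -15], "roll": 0, "grip": 50},
], grip_force=10)

```text
time: 48.85
tool_pos: [0.4499, -0.0382, 0.177]
eef_rot: [-0.001, 1.0, 0.0, -0.002]
contact_force: [-0.6, -0.0, -0.8]
finger_gap: 0.0709
gripper_force: 0.0
```

Request:
carry_out([
  {"offset": [0, 0, -30], "roll": 0, "grip": 50},
  {"offset": [0, 0, -40], "roll": 0, "grip": 60},
  {"offset": [0, 0, -50], "roll": 0, "grip": 60},
  {"offset": [0, -20, -50], "roll": 0, "grip": 60},
  {"offset": [0, -40, -20], "roll": 0, "grip": 60},
  {"offset": [0, -45, 0], "roll": 0, "grip": 60},
  {"offset": [0, -45, 0], "roll": 0, "grip": 60},
  {"offset": [0, -45, 0], "roll": 0, "grip": 60},
  {"offset": [0, -45, 0], "roll": 0, "grip": 60},
  {"offset": [0, 0, 0], "roll": 0, "grip": 60},
])

```text
time: 49.85
tool_pos: [0.449, -0.284, 0.3642]
eef_rot: [0.005, 1.0, -0.002, -0.0]
contact_force: [-0.9, 0.7, 0.1]
finger_gap: 0.067
gripper_force: 0.0
```

```bash
python3 - <<'E'
from h import *
t=imaging.read_camera("top");s=imaging.read_camera("side");cv2.imwrite("pics/t8f.png",t);cv2.imwrite("pics/s8f.png",s)
print(robot.observe()["tool_pos"])
for n,g in dict(A=(.525,.015),B=(.4427,.0515),C=(.451,-.038)).items():
    (a,sa),(b,sb)=caps(t,g,"top"),caps(s,g,"side");x,e=tri(a,b);print(n,sa,sb,x.round(4),round(e,4))
cv2.imwrite("pics/8.png",cv2.resize(t[130:250,230:390],None,fx=5,fy=5,interpolation=2))
E
```

```text
[ 0.45054685 -0.27742613  0.36388626]
A [ 14  14 131] [ 24  28 375] [0.5208 0.0207 0.1398] 0.008
B [ 13  14 135] [ 14  18 197] [0.4421 0.0521 0.1557] 0.0005
C [ 14  14 134] [ 22  24 330] [ 0.4565 -0.0406  0.1639] 0.0075
```

View pics/8.png

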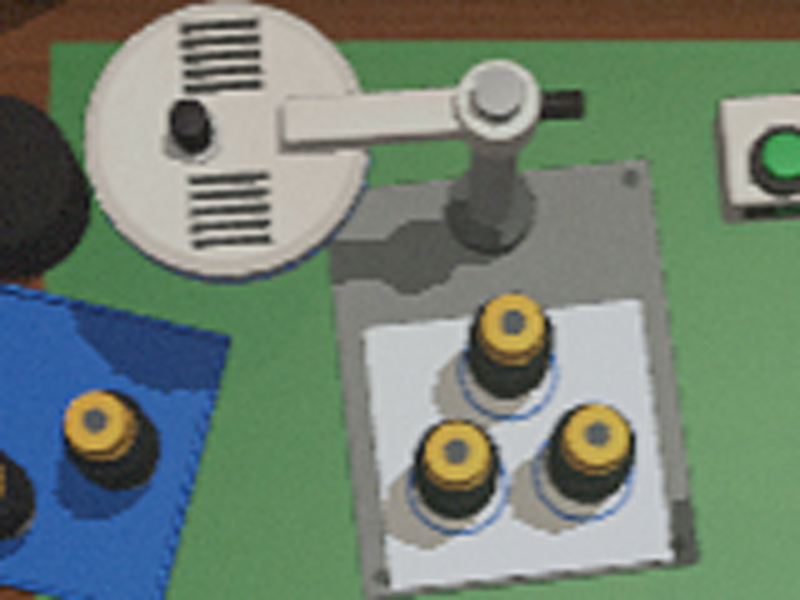

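All three fresh insulators stand in their circles; their caps are at crop (512,322), (456,450) and (597,434). The lamp is out to the left with its knob at (188,115) in the crop.

```bash
python3 - <<'E'
from h import *
print(robot.observe()["joint_pos"].round(2),robot.observe()["tool_pos"])
t=cv2.imread("pics/t8f.png");s=cv2.imread("pics/s8f.png")
print(cast("top",(267.0,152.6),.293))
f=lambda x,y:(230+(x+.5)/5-.5,130+(y+.5)/5-.5)
P=cast("top",f(496,92),.305);print("pillar",P)
g=proj("side",(.632,.212,.285)).astype(int);sub=cv2.cvtColor(s,cv2.COLOR_BGR2GRAY)[g[1]-14:g[1]+15,g[0]-14:g[0]+15];print(g);print(sub[::2,::2])
E
```

```text
[ 0.4   0.44  0.1   1.71 -0.05  1.    2.09] [ 0.45054685 -0.27742613  0.36388626]
[0.6299891 0.2168784]
pillar [0.64055881 0.02859305]
[329 141]
[[200 195 196 196 197 196 200 198 200 197 200 199 190 188 187]
 [181 171 157 157 164 175 184 192 200 199 197 197 189 190 187]
 [101  91  83  79  87  90 102 131 167 187 186 184 177 177 181]
 [ 71  70  69  70  67  71  67  75  92 118 113 104  97 104 114]
 [ 68  66  70  70  70  72  68  71  68  68  65  69  68  69  68]
 [ 70  65  63  68  67  68  67  66  68  65  69  66  66  68  64]
 [ 65  61  61  63  61  62  64  62  66  68  67  70  68  68  70]
 [ 62  60  65  62  59  58  54  59  62  73  79  76  73  68  65]
 [ 64  77 106 153 163 112  54  56 101 197 212 199 143  94  79]
 [170 220 242 250 250 188  63  53 125 238 233 198 149 108  91]
 [252 253 253 253 252 192  65  56 120 230 166 100  95  93  91]
 [253 253 252 249 242 155  66  66 127 233 235 182 144 170 157]
 [246 232 194 155 162 157 153 169 201 239 250 246 245 249 248]
 [143 118  99  92  91 111 150 220 247 251 245 216 235 249 252]
 [ 97  91  87  84  86  86 103 181 250 252 241 173 173 209 241]]
```

Request:
carry_out([
  {"offset": [-6, 18, 0], "roll": 0, "grip": 60},
  {"offset": [-12, 35, 0], "roll": 0, "grip": 60},
  {"offset": [-16, 45, 0], "roll": 0, "grip": 60},
  {"offset": [-16, 45, 0], "roll": 0, "grip": 60},
  {"offset": [-16, 45, 0], "roll": 0, "grip": 60},
  {"offset": [-16, 45, 0], "roll": 0, "grip": 60},
  {"offset": [-16, 45, 0], "roll": 0, "grip": 60},
  {"offset": [-16, 45, 0], "roll": 0, "grip": 60},
  {"offset": [-16, 45, 0], "roll": 0, "grip": 60},
  {"offset": [-16, 45, 0], "roll": 0, "grip": 60},
])

```text
time: 50.95
tool_pos: [0.5956, 0.1406, 0.3644]
eef_rot: [-0.002, 1.0, 0.001, -0.0]
contact_force: [0.6, -0.1, -0.0]
finger_gap: 0.0674
gripper_force: 0.0
```

Request:
carry_out([
  {"offset": [-16, 40, 0], "roll": 0, "grip": 60},
  {"offset": [-12, 25, 0], "roll": 0, "grip": 60},
  {"offset": [-6.5, 13, 0], "roll": 0, "grip": 60},
  {"offset": [0, 0, 0], "roll": 0, "grip": 60},
  {"offset": [0, 0, 0], "roll": 8, "grip": 60},
  {"offset": [0, 0, 0], "roll": 8, "grip": 60},
  {"offset": [0, 0, 0], "roll": 8, "grip": 60},
  {"offset": [0, 0, 0], "roll": 8, "grip": 60},
  {"offset": [0, 0, 0], "roll": 8, "grip": 60},
  {"offset": [0, 0, 0], "roll": 8, "grip": 60},
])

```text
time: 51.95
tool_pos: [0.6298, 0.214, 0.3646]
eef_rot: [0.409, 0.913, -0.0, -0.001]
contact_force: [-0.1, -0.6, -0.9]
finger_gap: 0.0677
gripper_force: 0.0
```

Request:
carry_out([
  {"offset": [0, 0, 0], "roll": 8, "grip": 60},
  {"offset": [0, 0, 0], "roll": 8, "grip": 60},
  {"offset": [0, 0, 0], "roll": 8, "grip": 60},
  {"offset": [0, 0, 0], "roll": 8, "grip": 60},
  {"offset": [0, 0, 0], "roll": 7, "grip": 60},
  {"offset": [0, 0, 0], "roll": 0, "grip": 60},
  {"offset": [0, 0, 0], "roll": 0, "grip": 60},
  {"offset": [0, 0, 0], "roll": 0, "grip": 60},
  {"offset": [0, 0, 0], "roll": 0, "grip": 60},
  {"offset": [0, 0, 0], "roll": 0, "grip": 60},
])

```text
time: 52.95
tool_pos: [0.631, 0.2143, 0.3644]
eef_rot: [0.688, 0.726, 0.0, -0.0]
contact_force: [-0.1, 0.7, -0.0]
finger_gap: 0.0675
gripper_force: 0.0
```

```bash
python3 - <<'E'
from h import *
o=robot.observe();print(o["joint_pos"].round(2),o["tool_pos"],o["eef_rot"])
from scipy.spatial.transform import Rotation as R
M=R.from_quat(o["eef_rot"]).as_matrix();print(M[:,:2].T.round(3),"phi",np.degrees(np.arctan2(M[0,1],M[1,1])))
print("offset mm to knob",(M.T@(np.array([.631,.2145,.284])-o["tool_pos"])*1e3).round(1))
E
```

```text
[-0.63  0.7   0.49  1.3  -0.32  1.23 -0.08] [0.63100502 0.21428859 0.36440183] [ 6.87713187e-01  7.25982468e-01  9.20942630e-05 -1.40159152e-04]
[[-0.054  0.999  0.   ]
 [ 0.999  0.054 -0.   ]] phi 86.89871964459142
offset mm to knob [ 0.2  0.  80.4]
```

Request:
carry_out([
  {"offset": [0, 0, 20], "roll": 0, "grip": 60},
  {"offset": [0, 0, 25], "roll": 0, "grip": 60},
  {"offset": [0, 0, 20], "roll": 0, "grip": 60},
  {"offset": [0, 0, 15], "roll": 0, "grip": 60},
  {"offset": [0, 0, 0], "roll": 0, "grip": 60},
  {"offset": [0, 0, 0], "roll": 0, "grip": 100},
  {"offset": [0, 0, 0], "roll": 0, "grip": 140},
  {"offset": [0, 0, 0], "roll": 0, "grip": 180},
  {"offset": [0, 0, 0], "roll": 0, "grip": 220},
  {"offset": [0, 0, 0], "roll": 0, "grip": 220},
], grip_force=30)

```text
time: 53.95
tool_pos: [0.6306, 0.2144, 0.2847]
eef_rot: [0.688, 0.726, -0.0, -0.0]
contact_force: [-4.8, -0.7, 5.4]
finger_gap: 0.0295
gripper_force: 2.3
```

Request:
carry_out([
  {"offset": [0, 0, 0], "roll": 0, "grip": 220},
  {"offset": [0, 0, 0], "roll": 0, "grip": 220},
  {"offset": [0, 0, 0], "roll": 0, "grip": 220},
  {"offset": [0, 0, 0], "roll": 0, "grip": 220},
  {"offset": [0, 0, 0], "roll": 0, "grip": 220},
  {"offset": [0, 0, 0], "roll": 0, "grip": 220},
  {"offset": [0, 0, 0], "roll": 0, "grip": 220},
  {"offset": [0, 0, 0], "roll": 0, "grip": 220},
  {"offset": [0, 0, 0], "roll": 0, "grip": 220},
  {"offset": [0, 0, 0], "roll": 0, "grip": 220},
])

```text
time: 54.95
tool_pos: [0.6304, 0.2145, 0.2846]
eef_rot: [0.688, 0.726, -0.0, -0.001]
contact_force: [-5.5, -0.1, 5.3]
finger_gap: 0.0252
gripper_force: 30.0
```

Request:
carry_out([
  {"offset": [-0.6, -15.3, 0], "roll": -4.6, "grip": 220},
  {"offset": [-0.6, -15.3, 0], "roll": -4.6, "grip": 220},
  {"offset": [-0.6, -15.3, 0], "roll": -4.6, "grip": 220},
  {"offset": [-0.6, -15.3, 0], "roll": -4.6, "grip": 220},
  {"offset": [-0.6, -15.3, 0], "roll": -4.6, "grip": 220},
  {"offset": [-0.6, -15.3, 0], "roll": -4.6, "grip": 220},
  {"offset": [-0.6, -15.3, 0], "roll": -4.6, "grip": 220},
  {"offset": [-0.6, -15.3, 0], "roll": -4.6, "grip": 220},
  {"offset": [0, 0, 0], "roll": 0, "grip": 220},
  {"offset": [0, 0, 0], "roll": 0, "grip": 220},
])

```text
time: 55.95
tool_pos: [0.5187, 0.1698, 0.2845]
eef_rot: [0.425, 0.905, -0.001, -0.0]
contact_force: [-4.1, -1.9, 5.9]
finger_gap: 0.0254
gripper_force: 30.0
```

```bash
cat > k.py <<'E'
from h import *
from scipy.spatial.transform import Rotation as R
o=robot.observe();M=R.from_quat(o["eef_rot"]).as_matrix();p=o["tool_pos"];d=p[:2]-[.642,.0255]
ph=np.degrees(np.arctan2(d[1],-d[0]))
print(p,"tool phi",np.degrees(np.arctan2(M[0,1],M[1,1])),"knob phi",ph,"r",np.linalg.norm(d),o["finger_gap"],o["contact_force"])
q=np.radians(-5.8);tgt=np.array([.642-.19*np.cos(q),.0255+.19*np.sin(q),.2845]);print("remaining deg",ph+5.8,"end point",tgt,"tool offset",(M.T@(tgt-p)*1e3).round(1))
E
python3 k.py
```

```text
[0.51869188 0.16975043 0.28452818] tool phi 50.24774360615305 knob phi 49.475524134977356 r 0.18977112597430779 0.02538287079064942 [-4.09290776 -1.87729461  5.86538122]
remaining deg 55.27552413497735 end point [0.45297267 0.0062993  0.2845    ] tool offset [ -83.6 -155.     0.2]
```

Request:
carry_out([
  {"offset": [-0.6, -15.3, 0], "roll": -4.6, "grip": 220},
  {"offset": [-0.6, -15.3, 0], "roll": -4.6, "grip": 220},
  {"offset": [-0.6, -15.3, 0], "roll": -4.6, "grip": 220},
  {"offset": [-0.6, -15.3, 0], "roll": -4.6, "grip": 220},
  {"offset": [-0.6, -15.3, 0], "roll": -4.6, "grip": 220},
  {"offset": [-0.6, -15.3, 0], "roll": -4.6, "grip": 220},
  {"offset": [-0.6, -15.3, 0], "roll": -4.6, "grip": 220},
  {"offset": [-0.6, -15.3, 0], "roll": -4.6, "grip": 220},
  {"offset": [-0.6, -15.3, 0], "roll": -4.6, "grip": 220},
  {"offset": [0, 0, 0], "roll": 0, "grip": 220},
])

```text
time: 56.95
tool_pos: [0.4543, 0.0516, 0.2845]
eef_rot: [0.077, 0.997, -0.0, 0.002]
contact_force: [1.7, -3.5, 0.4]
finger_gap: 0.0254
gripper_force: 30.0
```

Request:
carry_out([
  {"offset": [-0.5, -12, 0], "roll": -4, "grip": 220},
  {"offset": [-0.4, -10, 0], "roll": -3, "grip": 220},
  {"offset": [-0.3, -8, 0], "roll": -2.5, "grip": 220},
  {"offset": [0, -6, 0], "roll": -2, "grip": 220},
  {"offset": [0, -4, 0], "roll": -1.2, "grip": 220},
  {"offset": [0, 0, 0], "roll": 0, "grip": 220},
  {"offset": [0, 0, 0], "roll": 0, "grip": 220},
  {"offset": [0, 0, 0], "roll": 0, "grip": 220},
  {"offset": [0, 0, 0], "roll": 0, "grip": 220},
  {"offset": [0, 0, 0], "roll": 0, "grip": 220},
])

```text
time: 57.95
tool_pos: [0.453, 0.0137, 0.2846]
eef_rot: [-0.034, 0.999, 0.0, 0.002]
contact_force: [4.8, 1.6, -2.4]
finger_gap: 0.0252
gripper_force: 30.0
```

```bash
python3 k.py
```

```text
[0.45300097 0.01368796 0.28456522] tool phi -3.9295016680258077 knob phi -3.5762145448996976 r 0.18936778673156762 0.025152285421430335 [ 4.76080029  1.55986333 -2.38682999]
remaining deg 2.2237854551003022 end point [0.45297267 0.0062993  0.2845    ] tool offset [ 0.5 -7.4  0.1]
```

Request:
carry_out([
  {"offset": [0, -3, 0], "roll": -1, "grip": 220},
  {"offset": [0, -3, 0], "roll": -1, "grip": 220},
  {"offset": [0, -1.4, 0], "roll": 0, "grip": 220},
  {"offset": [0, 0, 0], "roll": 0, "grip": 220},
  {"offset": [0, 0, 0], "roll": 0, "grip": 220},
  {"offset": [0, 0, 0], "roll": 0, "grip": 220},
  {"offset": [0, 0, 0], "roll": 0, "grip": 220},
  {"offset": [0, 0, 0], "roll": 0, "grip": 220},
  {"offset": [0, 0, 0], "roll": 0, "grip": 220},
  {"offset": [0, 0, 0], "roll": 0, "grip": 220},
])

```text
time: 58.95
tool_pos: [0.4536, 0.0067, 0.2845]
eef_rot: [-0.052, 0.999, 0.0, 0.002]
contact_force: [5.2, 2.9, -2.9]
finger_gap: 0.0249
gripper_force: 30.0
```

```bash
python3 k.py
```

```text
[0.45361243 0.00670285 0.28452733] tool phi -5.9644552242337925 knob phi -5.69806474052555 r 0.18932303178855714 0.024868500207671056 [ 5.18845186  2.90309432 -2.94945009]
remaining deg 0.10193525947445004 end point [0.45297267 0.0062993  0.2845    ] tool offset [ 0.7 -0.3  0. ]
```

Request:
carry_out([
  {"offset": [0, 0, 0], "roll": 0, "grip": 150},
  {"offset": [0, 0, 0], "roll": 0, "grip": 100},
  {"offset": [0, 0, 0], "roll": 0, "grip": 60},
  {"offset": [0, 0, 0], "roll": 0, "grip": 60},
  {"offset": [0, 0, 0], "roll": 0, "grip": 60},
  {"offset": [0, 0, 0], "roll": 0, "grip": 60},
  {"offset": [0, 0, -15], "roll": 0, "grip": 60},
  {"offset": [0, 0, -25], "roll": 0, "grip": 60},
  {"offset": [0, 0, -40], "roll": 0, "grip": 60},
  {"offset": [0, 0, 0], "roll": 6, "grip": 60},
])

```text
time: 59.95
tool_pos: [0.4542, 0.0058, 0.3684]
eef_rot: [0.002, 1.0, 0.001, 0.004]
contact_force: [0.8, -0.0, -0.0]
finger_gap: 0.0674
gripper_force: 0.0
```

Request:
carry_out([
  {"offset": [0, -20, 0], "roll": 0, "grip": 255},
  {"offset": [0, -40, 0], "roll": 0, "grip": 255},
  {"offset": [-10, -45, 0], "roll": 0, "grip": 255},
  {"offset": [-20, -45, 0], "roll": 0, "grip": 255},
  {"offset": [-20, -45, 0], "roll": 0, "grip": 255},
  {"offset": [-20, -40, 0], "roll": 0, "grip": 255},
  {"offset": [-10, -30, 0], "roll": 0, "grip": 255},
  {"offset": [0, -15, 0], "roll": 0, "grip": 255},
  {"offset": [0, 0, 0], "roll": 0, "grip": 255},
  {"offset": [0, 0, 0], "roll": 0, "grip": 255},
])

```text
time: 60.95
tool_pos: [0.5312, -0.2727, 0.3642]
eef_rot: [-0.0, 1.0, 0.001, -0.0]
contact_force: [-0.1, 0.9, 0.4]
finger_gap: 0.0003
gripper_force: 0.0
```

```bash
python3 - <<'E'
from h import *
t=imaging.read_camera("top");s=imaging.read_camera("side");cv2.imwrite("pics/t9f.png",t);cv2.imwrite("pics/s9f.png",s)
o=robot.observe();print(o["tool_pos"],o["eef_rot"].round(3))
for n,i in(("top",t),("side",s)):
    for c,st in comps(i,(55,170,90),(75,255,255),25): print(n,c,st,cast(n,c,.068).round(4))
G=cv2.cvtColor(t,cv2.COLOR_BGR2GRAY)
g=proj("top",(.453,.0063,.285)).astype(int);w=9;m=(G[g[1]-w:g[1]+w+1,g[0]-w:g[0]+w+1]<90).astype(np.uint8)
k,l,st,c=cv2.connectedComponentsWithStats(m);i=1+np.argmax(st[1:,4]);p=c[i]+g-w;print("knob",st[i],p,cast("top",p,.279))
a=cv2.resize(t[130:250,290:430],(390,334),interpolation=2);b=cv2.resize(s[130:290,300:460],(390,334),interpolation=2)
cv2.imwrite("pics/9.png",np.hstack([a,b]))
E
```

```text
[ 0.53162081 -0.27198579  0.36450599] [-0.001  1.     0.001 -0.   ]
knob [ 6  6  8 10 62] [336.16129032 210.64516129] [0.4520365  0.00718377]
```

View pics/9.png

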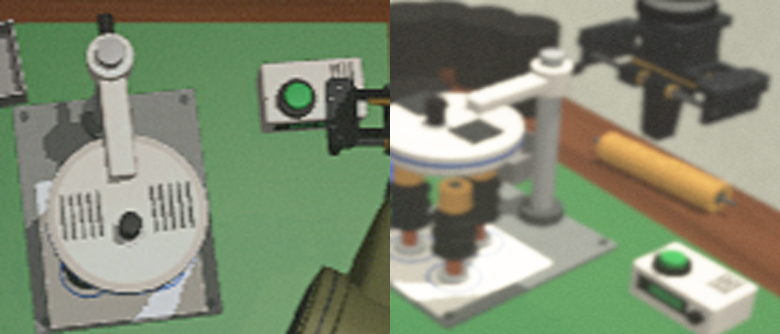

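The lamp is squarely over the circles with all three insulators upright beneath it. The timer box has shifted; its button is now at about top (396,164) and side (416,255).

```bash
python3 - <<'E'
from h import *
r={}
for n,g in(("top",(396,164)),("side",(416,255))):
    im=cv2.imread(f"pics/{n[0]}9f.png");h=cv2.cvtColor(im,cv2.COLOR_BGR2HSV);w=13
    sub=h[g[1]-w:g[1]+w+1,g[0]-w:g[0]+w+1];print(sub[w,w],sub[0,w])
    m=cv2.inRange(sub,(50,150,80),(80,255,255));k,l,st,c=cv2.connectedComponentsWithStats(m);i=1+np.argmax(st[1:,4]);r[n]=c[i]+np.array(g)-w
    print(n,st[i],r[n],cast(n,r[n],.068))
print(tri(r["top"],r["side"]))
E
```

```text
[ 66 138 163] [ 59  82 140]
top [ 9  9  9  6 16] [395.875 161.5  ] [ 0.66557115 -0.21370209]
[ 65 135 194] [ 47  94 144]Traceback (most recent call last):
  File "<stdin>", line 6, in <module>
    return _wrapfunc(a, 'argmax', axis=axis, out=out, **kwds)
    return bound(*args, **kwds)
ValueError: attempt to get argmax of an empty sequence
```

```bash
python3 - <<'E'
from h import *
r={}
for n,g in(("top",(396,164)),("side",(416,255))):
    im=cv2.imread(f"pics/{n[0]}9f.png");h=cv2.cvtColor(im,cv2.COLOR_BGR2HSV);w=13
    m=cv2.inRange(h[g[1]-w:g[1]+w+1,g[0]-w:g[0]+w+1],(61,108,90),(80,255,255));k,l,st,c=cv2.connectedComponentsWithStats(m);i=1+np.argmax(st[1:,4]);r[n]=c[i]+np.array(g)-w
    print(n,st[i],r[n],cast(n,r[n],.07))
print(tri(r["top"],r["side"]))
print(robot.observe()["tool_pos"])
E
```

```text
top [ 9  9 10  9 73] [396.67123288 163.84931507] [ 0.65640769 -0.21589878]
side [ 8  9 11  7 60] [415.86666667 254.        ] [ 0.6563602  -0.21351759]
(array([ 0.65533738, -0.21520872,  0.07176334]), np.float64(0.0006615704834350152))
[ 0.53162081 -0.27198579  0.36450599]
```

Request:
carry_out([
  {"offset": [-30, 14, 0], "roll": 0, "grip": 255},
  {"offset": [-40, 18, 0], "roll": 0, "grip": 255},
  {"offset": [-34, 15, 0], "roll": 0, "grip": 255},
  {"offset": [-20.4, 9.5, 0], "roll": 0, "grip": 255},
  {"offset": [0, 0, 20], "roll": 0, "grip": 255},
  {"offset": [0, 0, 40], "roll": 0, "grip": 255},
  {"offset": [0, 0, 45], "roll": 0, "grip": 255},
  {"offset": [0, 0, 45], "roll": 0, "grip": 255},
  {"offset": [0, 0, 45], "roll": 0, "grip": 255},
  {"offset": [0, 0, 30], "roll": 0, "grip": 255},
])

```text
time: 62.05
tool_pos: [0.6545, -0.215, 0.1365]
eef_rot: [-0.001, 1.0, 0.001, -0.002]
contact_force: [-0.3, 0.5, -0.3]
finger_gap: 0.0001
gripper_force: 0.0
```

Request:
carry_out([
  {"offset": [0, 0, 15], "roll": 0, "grip": 255},
  {"offset": [0, 0, 5], "roll": 0, "grip": 255},
  {"offset": [0, 0, 0], "roll": 0, "grip": 255},
  {"offset": [0, 0, 0], "roll": 0, "grip": 255},
  {"offset": [0, 0, 0], "roll": 0, "grip": 255},
  {"offset": [0, 0, 0], "roll": 0, "grip": 255},
  {"offset": [0, 0, 0], "roll": 0, "grip": 255},
  {"offset": [0, 0, 0], "roll": 0, "grip": 255},
  {"offset": [0, 0, 0], "roll": 0, "grip": 255},
  {"offset": [0, 0, 0], "roll": 0, "grip": 255},
])

```text
time: 63.05
tool_pos: [0.656, -0.2179, 0.1193]
eef_rot: [0.0, 1.0, 0.0, 0.0]
contact_force: [-0.6, 1.1, -0.4]
finger_gap: 0.0004
gripper_force: 0.0
```

```bash
python3 - <<'E'
from h import *
print(robot.observe()["tool_pos"]);r={}
for n,g in(("top",(396,164)),("side",(416,255))):
    im=imaging.read_camera(n);h=cv2.cvtColor(im,cv2.COLOR_BGR2HSV);w=13
    m=cv2.inRange(h[g[1]-w:g[1]+w+1,g[0]-w:g[0]+w+1],(61,108,90),(80,255,255));k,l,st,c=cv2.connectedComponentsWithStats(m)
    if k>1: i=1+np.argmax(st[1:,4]);print(n,st[i],c[i]+np.array(g)-w)
E
```

```text
[ 0.65601409 -0.21788524  0.11931862]
side [ 8  9 10  7 55] [415.81818182 254.14545455]
```

Request:
carry_out([
  {"offset": [0, 2.4, 5], "roll": 0, "grip": 255},
  {"offset": [0, 0, 8], "roll": 0, "grip": 255},
  {"offset": [0, 0, 6], "roll": 0, "grip": 255},
  {"offset": [0, 0, 3], "roll": 0, "grip": 255},
  {"offset": [0, 0, 2], "roll": 0, "grip": 255},
  {"offset": [0, 0, 1], "roll": 0, "grip": 255},
  {"offset": [0, 0, 1], "roll": 0, "grip": 255},
  {"offset": [0, 0, 0], "roll": 0, "grip": 255},
  {"offset": [0, 0, 0], "roll": 0, "grip": 255},
  {"offset": [0, 0, 0], "roll": 0, "grip": 255},
])

```text
time: 64.15
tool_pos: [0.6559, -0.215, 0.0955]
eef_rot: [0.0, 1.0, 0.0, -0.0]
contact_force: [-5.2, 2.6, 15.6]
finger_gap: 0.0005
gripper_force: 7.5
```

Request:
carry_out([
  {"offset": [0, 0, 0.7], "roll": 0, "grip": 255},
  {"offset": [0, 0, 0], "roll": 0, "grip": 255},
  {"offset": [0, 0, 0], "roll": 0, "grip": 255},
  {"offset": [0, 0, 0], "roll": 0, "grip": 255},
  {"offset": [0, 0, 0], "roll": 0, "grip": 255},
  {"offset": [0, 0, 0], "roll": 0, "grip": 255},
  {"offset": [0, 0, 0], "roll": 0, "grip": 255},
  {"offset": [0, 0, 0], "roll": 0, "grip": 255},
  {"offset": [0, 0, 0], "roll": 0, "grip": 255},
  {"offset": [0, 0, 0], "roll": 0, "grip": 255},
])

```text
time: 65.15
tool_pos: [0.6559, -0.215, 0.0954]
eef_rot: [0.0, 1.0, 0.0, 0.0]
contact_force: [-6.4, 4.0, 18.9]
finger_gap: 0.0004
gripper_force: 9.3
```

```bash
python3 - <<'E'
from h import *
im=imaging.read_camera("side");cv2.imwrite("pics/s10f.png",im)
o=cv2.imread("pics/s9f.png")
for i in(o,im):
    h=cv2.cvtColor(i,cv2.COLOR_BGR2HSV)[242:268,403:429];m=cv2.inRange(h,(56,100,60),(80,255,255));print("\n".join("".join(".#"[v>0] for v in r) for r in m))
E
```

```text
Traceback (most recent call last):
TypeError: string indices must be integers, not 'numpy.bool'
```

Request:
carry_out([
  {"offset": [0, 0, -4], "roll": 0, "grip": 255},
  {"offset": [0, 0, -3.5], "roll": 0, "grip": 255},
  {"offset": [0, 0, 0], "roll": 0, "grip": 255},
  {"offset": [0, 0, 0], "roll": 0, "grip": 255},
  {"offset": [0, 0, 0], "roll": 0, "grip": 255},
  {"offset": [0, 0, 0], "roll": 0, "grip": 255},
  {"offset": [0, 0, 0], "roll": 0, "grip": 255},
  {"offset": [0, 0, 0], "roll": 0, "grip": 255},
  {"offset": [0, 0, 0], "roll": 0, "grip": 255},
  {"offset": [0, 0, 0], "roll": 0, "grip": 255},
])

```text
time: 66.2
tool_pos: [0.6562, -0.2154, 0.1001]
eef_rot: [0.0, 1.0, 0.0, 0.0]
contact_force: [2.2, 1.6, 2.7]
finger_gap: 0.0003
gripper_force: 1.1
```

Request:
carry_out([
  {"offset": [0, 0, -2], "roll": 0, "grip": 255},
  {"offset": [0, 0, 0], "roll": 0, "grip": 255},
  {"offset": [0, 0, 0], "roll": 0, "grip": 255},
  {"offset": [0, 0, 0], "roll": 0, "grip": 255},
  {"offset": [0, 0, 0], "roll": 0, "grip": 255},
  {"offset": [0, 0, 0], "roll": 0, "grip": 255},
  {"offset": [0, 0, 0], "roll": 0, "grip": 255},
  {"offset": [0, 0, 0], "roll": 0, "grip": 255},
  {"offset": [0, 0, 0], "roll": 0, "grip": 255},
  {"offset": [0, 0, 0], "roll": 0, "grip": 255},
])

```text
time: 67.2
tool_pos: [0.656, -0.2155, 0.1021]
eef_rot: [0.0, 1.0, 0.0, 0.0]
contact_force: [-0.5, -0.9, -0.8]
finger_gap: 0.0002
gripper_force: 0.0
```

Request:
carry_out([
  {"offset": [0, 0, -6], "roll": 0, "grip": 255},
  {"offset": [0, 0, 0], "roll": 0, "grip": 255},
  {"offset": [0, 0, 0], "roll": 0, "grip": 255},
  {"offset": [0, 0, 0], "roll": 0, "grip": 255},
  {"offset": [0, 0, 0], "roll": 0, "grip": 255},
  {"offset": [0, 0, 0], "roll": 0, "grip": 255},
  {"offset": [0, 0, 0], "roll": 0, "grip": 255},
  {"offset": [0, 0, 0], "roll": 0, "grip": 255},
  {"offset": [0, 0, 0], "roll": 0, "grip": 255},
  {"offset": [0, 0, 0], "roll": 0, "grip": 255},
])

```text
time: 68.2
tool_pos: [0.656, -0.2155, 0.1081]
eef_rot: [0.0, 1.0, 0.0, 0.0]
contact_force: [0.4, 0.1, 0.1]
finger_gap: 0.0005
gripper_force: 0.0
```

The spring still pushed back at z = 0.100 and there was a hard stop at 0.0954, about 6 mm of travel, so the button went fully down. I'll retract and do a numeric check.

Request:
carry_out([
  {"offset": [0, 0, -20], "roll": 0, "grip": 255},
  {"offset": [0, 0, -40], "roll": 0, "grip": 255},
  {"offset": [0, 0, -50], "roll": 0, "grip": 255},
  {"offset": [0, 0, -50], "roll": 0, "grip": 255},
  {"offset": [0, 0, -50], "roll": 0, "grip": 255},
  {"offset": [0, 0, -30], "roll": 0, "grip": 255},
  {"offset": [30, -20, 0], "roll": 0, "grip": 255},
  {"offset": [40, -30, 0], "roll": 0, "grip": 255},
  {"offset": [0, 0, 0], "roll": 0, "grip": 255},
  {"offset": [0, 0, 0], "roll": 0, "grip": 255},
])

```text
time: 69.2
tool_pos: [0.5848, -0.2668, 0.3486]
eef_rot: [0.002, 1.0, -0.0, -0.0]
contact_force: [1.0, 0.0, -0.2]
finger_gap: 0.0005
gripper_force: 0.0
```

```bash
python3 - <<'E'
from h import *
t=imaging.read_camera("top");s=imaging.read_camera("side")
for n,i in(("t",t),("s",s)):
    o=cv2.imread(f"pics/{n}9f.png");d=cv2.absdiff(cv2.GaussianBlur(o,(3,3),0),cv2.GaussianBlur(i,(3,3),0)).max(2)>45
    k,l,st,c=cv2.connectedComponentsWithStats(d.astype(np.uint8));print(n,[(c[j].round().tolist(),int(st[j][4])) for j in range(1,k) if st[j][4]>15])
print(robot.observe()["tool_pos"],robot.observe()["contact_force"])
g=proj("top",(.453,.0063,.285)).astype(int);w=9;m=(cv2.cvtColor(t,cv2.COLOR_BGR2GRAY)[g[1]-w:g[1]+w+1,g[0]-w:g[0]+w+1]<90).astype(np.uint8)
k,l,st,c=cv2.connectedComponentsWithStats(m);i=1+np.argmax(st[1:,4]);print("knob",cast("top",c[i]+g-w,.279))
E
```

```text
t [([468.0, 112.0], 124), ([479.0, 120.0], 31), ([439.0, 123.0], 17), ([447.0, 129.0], 80), ([467.0, 122.0], 16), ([479.0, 127.0], 22), ([436.0, 135.0], 17), ([487.0, 135.0], 40), ([417.0, 154.0], 614), ([485.0, 144.0], 66), ([481.0, 151.0], 41), ([482.0, 159.0], 34), ([433.0, 180.0], 53), ([414.0, 180.0], 129), ([400.0, 230.0], 1223), ([440.0, 191.0], 71), ([466.0, 197.0], 25), ([418.0, 229.0], 51), ([351.0, 236.0], 82), ([401.0, 235.0], 24), ([419.0, 259.0], 110), ([431.0, 262.0], 22), ([429.0, 283.0], 233), ([358.0, 312.0], 66), ([347.0, 327.0], 31)]
s [([229.0, 19.0], 983), ([378.0, 4.0], 42), ([260.0, 61.0], 2622), ([451.0, 111.0], 2227), ([405.0, 127.0], 2225), ([190.0, 105.0], 50), ([419.0, 133.0], 16), ([210.0, 163.0], 42), ([412.0, 158.0], 41), ([437.0, 181.0], 121), ([200.0, 181.0], 43), ([423.0, 186.0], 179), ([190.0, 197.0], 87), ([185.0, 214.0], 18), ([359.0, 263.0], 48), ([326.0, 269.0], 164)]
[ 0.58682634 -0.26440555  0.34811076] [ 0.75185861  0.87734658 -0.61573796]
knob [0.4520365  0.00718377]
```

```bash
python3 -c "
from bench import sign_off
print(sign_off())"
```

```text
the job is handed in; nothing more can be done
None
```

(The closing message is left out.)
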